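# Centre the pressure plate and build a stacking test

### The job

Set up the stacking test on the bench scale: stand the steel knob weight left on the loose aluminium pressure plate aside on free bench, tap the plate, never lifting it, from opposite sides until it lies centred on the pan's cross and square inside the printed outline, then press the blue tare button with the plate empty. Stack every green-lidded tablet case on the plate in one square column over the cross (one on top of another, lids up, long sides in line), set the weight upright on the middle of the top case, and only then press the green start button fully in. Leave plate, column and weight standing centred and square even if something has been knocked meanwhile, and leave the other things on the bench where they are.

Things in the scene. Friction and masses are not known exactly. Their poses are not given: they have to be found in the camera images.
- mark (a point): centre of the white cross printed on the flat dark pan (180 x 180 mm) of the fixed bench scale, on its upper face 50 mm above the bench. x, y along the cross lines; a printed outline 96 (x) by 126 mm (y) round it is the plate's place. The scale's front is at -x (towards the robot): a keypad 68 mm deep, 26 mm high with two buttons adjoins the pan there
- plate: loose pressure plate, a plain rectangular aluminium slab 90 mm (its x) by 120 mm (its y) and 16 mm high, about 460 g, lying flat on the pan, with engraved centre lines and a small red dot at its centre; too wide to grasp; slides on the pan when pushed (friction about 0.6). Origin at the centre of its underside, z up
- tare (a joint): travel of the blue tare button, 0 released to 0.006 m fully pressed (straight down), spring-loaded, 4 N; counts as pressed beyond 0.0045
- tare_top (a point): centre of the blue button's upper face (22 mm diameter), on the left half of the keypad seen from the robot; 44 mm above the bench; the black-framed display lies between the buttons
- start (a joint): travel of the green start button, 0 released to 0.006 m fully pressed (straight down), spring-loaded, 4 N; counts as pressed beyond 0.0045
- start_top (a point): centre of the green button's upper face (22 mm diameter), on the right half of the keypad seen from the robot; 44 mm above the bench
- case1: closed hard tablet case, white tray with a green lid and a pale blank label: 76 (its x) x 52 (its y) x 24 mm high, about 90 g; origin at the centre of its underside, z up. Absent cases read None from the start. Loose on the bench to the left or right of the scale
- case2: closed hard tablet case, white tray with a green lid and a pale blank label: 76 (its x) x 52 (its y) x 24 mm high, about 90 g; origin at the centre of its underside, z up. Absent cases read None from the start. Loose on the bench to the left or right of the scale
- case3: closed hard tablet case, white tray with a green lid and a pale blank label: 76 (its x) x 52 (its y) x 24 mm high, about 90 g; origin at the centre of its underside, z up. Absent cases read None from the start. Loose on the bench to the left or right of the scale
- case4: closed hard tablet case, white tray with a green lid and a pale blank label: 76 (its x) x 52 (its y) x 24 mm high, about 90 g; origin at the centre of its underside, z up. Absent cases read None from the start. Loose on the bench to the left or right of the scale
- case5: closed hard tablet case, white tray with a green lid and a pale blank label: 76 (its x) x 52 (its y) x 24 mm high, about 90 g; origin at the centre of its underside, z up. Absent cases read None from the start. Loose on the bench to the left or right of the scale
- weight: steel load weight of 500 g: round slab of 60 mm diameter, 21 mm high, with a cylindrical knob of 22 mm diameter on top that reaches to 47 mm; the knob is the grip. Origin at the centre of its underside, z up. At first it stands on the plate. Bench beside the scale is free between the listed things; fixed equipment stands only beyond 0.74 m ahead of the robot and 0.52 m to its sides
- blister: bystander: green blister plate with white tablets, 84 x 58 x 10 mm, origin at the centre of its underside
- pillbottle: bystander: amber jar with white cap, 44 mm diameter, 70 mm high, origin at the centre of its underside
- dish: bystander: small open steel dish, 64 mm diameter, 18 mm high, origin at the centre of its underside
- jar: bystander: white jar with blue lid, 50 mm diameter, 46 mm high, origin at the centre of its underside

How it is judged:
By the outcome, as a careful person would: the job done as asked, in the order asked, and still so for the second after the job is handed in, with the robot touching nothing.
Of case1, case2, case3, case4, case5 only 3 to 5 are there at a start; the rules pass over those that are not, and their reading is None.
At some moment in a run one of plate may be knocked a few centimetres aside while the robot is not near it.
It also fails if it takes over 210 s, if anything falls off the work surface, if the arm or the gripper's body presses on something with over 40 N, if the wrist force passes 120 N, or if a joint passes its speed limit or range.

### The arm

A 7-joint arm with a two-finger parallel gripper is mounted at the origin on the work surface. World frame = base frame: x ahead of the robot, y to its left, z up, the work surface at z = 0. Lengths are in m, angles in rad, forces in N, time in s.
With the tool pointing down it reaches from about 0.35 to 0.9 m from the base axis. Payload 7.2 kg.
Tool frame: the origin (TCP) lies on the centre line of the jaws, within the pads' length; the fingertips stand 8 mm ahead of it and the grasp point (between the pads) lies 11 mm behind it (env.tcp_to_tips is the distance from the TCP to the fingertips, in m); z points along the fingers, y is the direction in which the jaws open and shut (so a half turn about z gives the same grasp; the last joint's range is limited). The gripper opens to 85 mm and grips with 20 to 120 N. Pads are 22 mm wide; open, the fingers measure 114 mm over their backs; the gripper's body (76 mm by 85 mm) begins 54 mm behind the grasp point. The pads swing forward as they close: fully open they stand 13 mm farther back than shut.
Start: joints at [-0.068, 0.411, -0.013, 1.596, 0.006, 1.134, -0.082], TCP at [0.625, -0, 0.239] pointing down, gripper open.
Joint ranges: [-2.95, 2.95], [-0.29, 1.99], [-1.47, 1.44], [0.14, 2.54], [-1.03, 4.17], [0.13, 1.85], [-2.86, 2.86]. Speed limits (rad/s): [2.39, 2.39, 3.01, 3.01, 3.14, 3.14, 3.14].

### API

Orientations are given as a 3x3 rotation matrix whose columns are the frame's x, y, z axes.
In Python, from plant import env, optics gives the robot as it stands.
- The arm moves only by the shell command python3 -m handwheel 'ROWS' [FORCE]. ROWS is JSON, a list of rows, each an object with "dp": the shift along the tool's x, y, z in m, a list of three; "roll": the turn about the tool's z in rad; "claw": the opening, from 0 (shut) to 1 (fully open). In form: [{"dp": [dx, dy, dz], "roll": roll, "claw": claw}, ...]. A call has 1 to 20 rows; each row is the pose to reach, as a shift and turn from the pose measured when the call began, along the tool's axes at that moment; what a row does not reach only later rows make up. A row lasts 1/8 s, in which the tool goes at most 62.5 mm and 10.7 degrees, less where a joint would pass 70% of its speed; a pose out of reach is approached as far as the arm can. A call with a gripper value outside its range is refused whole. The fingers move at their own pace and stop on an object; FORCE is the grip in N (left out, the last holds). Time passes only in rows, so rows that repeat a pose let the fingers close. It gives the time, the measured TCP pose, the force and the opening at its end, in the units of the state.
- env.read_state(): the state, without advancing time (a new reading comes with each control period).
- optics.grab_frame(name): name is "scene" or "side" or "wrist"; returns the picture (384x512x3 uint8, red, green, blue); there is no depth.
- optics.camera_info(name): a dict with "vertical_fov" (degrees; the focal length in pixels is half the picture's height over the tangent of half this angle, whatever the lens; pixels are square), "cx", "cy" (the principal point, pixels), "rvec" (rotation vector, rad) and "tvec" (3), from world to camera coordinates, as OpenCV has them; the wrist camera has in their place "T_tool_cam" (4x4, takes a point from camera to tool coordinates, whose origin is the TCP and whose axes are the flange's). Camera axes: x right, y down, z forward; pixel columns grow to the right and rows downward; lengths in m; the calibration is good to about 2 mm. A picture is of the moment at which its call begins: read the wrist's pose just before it. camera_info takes no time and is no camera call.
- env.hand_in(): hands the job in, once; it reports no verdict.
The state is a dict: "clock": time; "joints": joint angles; "qd": joint speeds; "effort": joint torques, N m; "eef_pos": TCP position; "tcp_rot": TCP orientation; "ft_force": force on the tool from outside, world axes, zero at the start; "moment": the same for the moment, N m; "opening": finger opening in m.
Only numpy, scipy, OpenCV 4.12 (cv2) and the standard library are available. Lean on these libraries where they do the work, as an engineer would, in place of code of your own. Each camera call takes 0.05 s, during which the arm holds its last target. There are 200 camera calls.

## Working session

There is one attempt and no reset: what is moved stays moved. The work goes in short steps, Python scripts to look and compute and a shell command to move; the robot and the scene stay as the last step left them, time stands still between calls to the robot, and variables do not carry over. Pictures are saved under pics/ and viewed, about 12 in all and at most 16, crops included, and the job is handed in when it is done.

```bash
ls; mkdir -p pics; cat > h.py <<'E'
import numpy as np, cv2
from plant import env, optics
def cam(n,st=None):
    c=optics.camera_info(n); f=192/np.tan(np.radians(c["vertical_fov"])/2)
    K=np.array([[f,0,c["cx"]],[0,f,c["cy"]],[0,0,1.]])
    if "rvec" in c:
        R=cv2.Rodrigues(np.array(c["rvec"],float))[0]; t=np.array(c["tvec"],float).ravel()
    else:
        st=st or env.read_state(); T=np.eye(4); T[:3,:3]=st["tcp_rot"]; T[:3,3]=st["eef_pos"]
        W=np.linalg.inv(T@np.array(c["T_tool_cam"])); R,t=W[:3,:3],W[:3,3]
    return K,R,t
def ray(C,uv,z):
    K,R,t=C; uv=np.atleast_2d(uv).astype(float); d=np.c_[uv,np.ones(len(uv))]@np.linalg.inv(K).T@R
    o=-R.T@t; return o+d*((z-o[2])/d[:,2])[:,None]
def proj(C,p):
    K,R,t=C; q=(np.atleast_2d(p)@R.T+t)@K.T; return q[:,:2]/q[:,2:]
def save(n,im,s=1): cv2.imwrite(f"pics/{n}.png",cv2.resize(im[:,:,::-1],None,fx=s,fy=s))
E
python3 - <<'E'
from h import *
a=optics.grab_frame("scene");b=optics.grab_frame("side");w=optics.grab_frame("wrist")
save("s0",a,1.5);save("d0",b,1.5);save("w0",w,1.5)
for n in("scene","side","wrist"):
    print(optics.camera_info(n)); K,R,t=cam(n); print(n,-R.T@t,R[2])
s=env.read_state();print(s["eef_pos"],s["tcp_rot"],s["opening"])
E
```

```text
pics
{'vertical_fov': 42.7654482809248, 'cx': 257.83207366635264, 'cy': 189.30774116264084, 'rvec': array([ 0.81157632,  2.57472143, -1.09540803]), 'tvec': array([ 0.42342415, -0.14719082,  1.62168064])}
scene [1.06614042 0.80331611 1.02412356] [-0.40670532 -0.59293412 -0.69499634]
{'vertical_fov': 42.845093627518516, 'cx': 255.87264035885073, 'cy': 187.90009423331753, 'rvec': array([ 2.04298402, -0.63462016,  0.35321596]), 'tvec': array([-0.40655041,  0.21577731,  1.17802207])}
side [-0.16840797 -0.96737185  0.79712579] [ 0.48182506  0.70450806 -0.5210691 ]
{'vertical_fov': 64.24650245503219, 'cx': 258.3805081193442, 'cy': 191.80322530186618, 'T_tool_cam': array([[ 1.96323617e-04, -9.60503613e-01, -2.78267446e-01,
         6.98707987e-02],
       [ 9.99999864e-01,  5.38932707e-05,  5.19496300e-04,
         1.65362614e-04],
       [-4.83981331e-04, -2.78267510e-01,  9.60503492e-01,
        -1.34120431e-01],
       [ 0.00000000e+00,  0.00000000e+00,  0.00000000e+00,
         1.00000000e+00]])}
wrist [0.62496199 0.06983383 0.37275242] [-6.86427973e-04 -2.78386993e-01 -9.60468745e-01]
[ 6.24629567e-01 -5.36736590e-05  2.38641006e-01] [[-4.28808014e-05  9.99999195e-01 -1.26793520e-03]
 [ 9.99999991e-01  4.27229921e-05 -1.24488474e-04]
 [-1.24434204e-04 -1.26794053e-03 -9.99999188e-01]] 0.0855571356904564
```

View pics/s0.png

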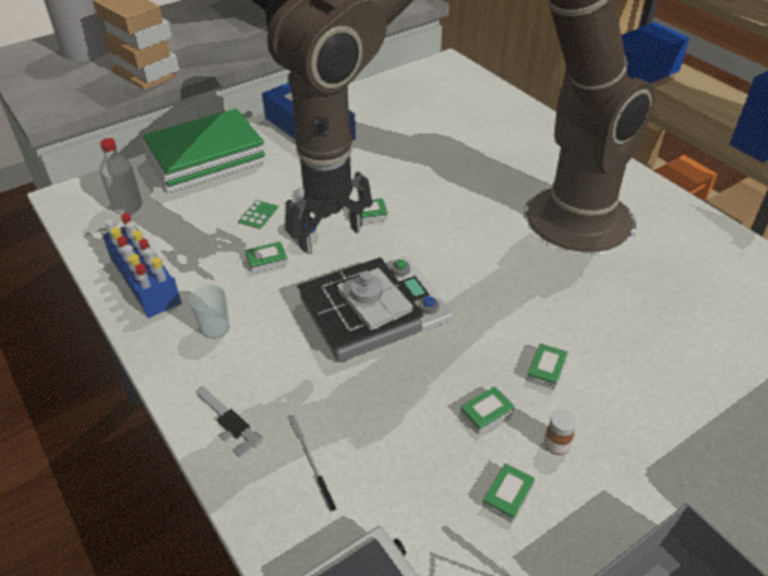

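View pics/d0.png

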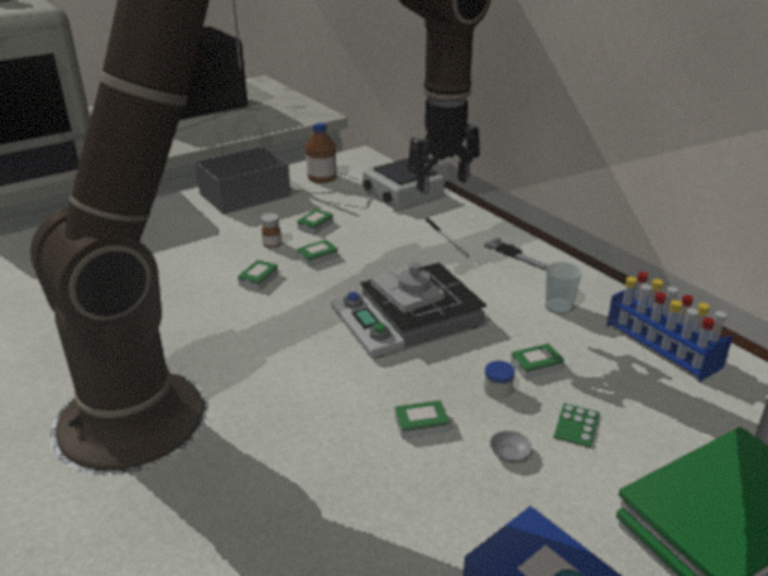

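View pics/w0.png

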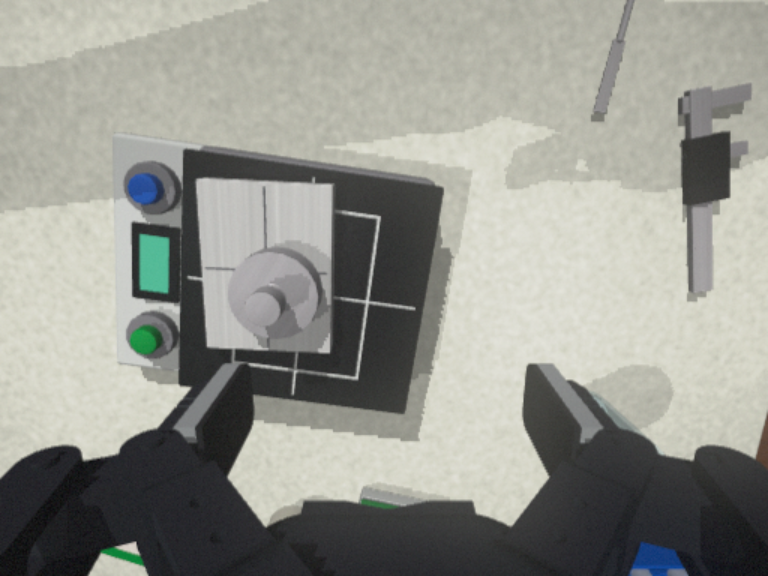

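```bash
cat > find.py <<'E'
from h import *
def cases(names=("scene","side"),z=.024,show=True):
    out={}
    for n in names:
        C=cam(n); im=optics.grab_frame(n); hsv=cv2.cvtColor(im,cv2.COLOR_RGB2HSV)
        m=cv2.inRange(hsv,(45,90,40),(85,255,255))
        cs,h=cv2.findContours(m,cv2.RETR_CCOMP,cv2.CHAIN_APPROX_NONE)
        for i,c in enumerate(cs):
            if h[0][i][3]<0 or cv2.contourArea(c)<40: continue
            P=ray(C,c.reshape(-1,2),z)[:,:2]
            (x,y),(w,l),a=cv2.minAreaRect((P*1000).astype(np.float32))
            if w<l: a+=90
            O=ray(C,cs[h[0][i][3]].reshape(-1,2),z)[:,:2]; (X,Y),(W,L),_=cv2.minAreaRect((O*1000).astype(np.float32))
            if show and max(w,l)<80: print(n,"label %.0f %.0f size %.0f %.0f longaxis %.1f | lid %.0f %.0f  %.0f %.0f"%(x,y,max(w,l),min(w,l),(a+90)%180-90,X,Y,max(W,L),min(W,L)))
E
python3 - <<'E'
from find import *
cases()
print(env.tcp_to_tips)
W=cam("wrist"); S=cam("scene"); D=cam("side")
f=lambda C,l,z:print(np.round(ray(C,np.array(l)/1.5,z)[:,:2]*1000,1).tolist())
f(W,[(190,278),(414,309),(313,178),(293,394)],.05)
f(W,[(380,217),(357,378)],.05)
f(W,[(183,149),(443,185),(404,412),(180,385)],.05)
f(W,[(196,178),(333,183),(330,353),(207,350)],.066)
f(W,[(265,305)],.113); f(W,[(145,188),(145,340)],.044)
print("side: jar dish bottle blister");f(D,[(500,372)],.046);f(D,[(511,447)],.01);f(D,[(271,222)],.07);f(D,[(578,424)],.01)
f(D,[(410,268),(563,275)],.1)
print("scene bottle blister");f(S,[(563,420)],.07);f(S,[(258,213)],.01)
E
```

```text
scene label 583 422 size 53 33 longaxis 22.4 | lid 586 424  74 50
scene label 510 285 size 51 35 longaxis -0.1 | lid 513 287  73 52
scene label 361 274 size 56 34 longaxis 30.3 | lid 363 275  75 49
scene label 630 -272 size 54 42 longaxis -13.9 | lid 632 -267  73 53
side label 372 -279 size 53 40 longaxis -22.0 | lid 370 -282  73 52
side label 628 -274 size 55 41 longaxis -13.3 | lid 623 -278  73 51
0.008
[[481.0, -16.5], [644.7, -40.3], [573.9, 54.5], [550.7, -110.8]]
[[619.7, 27.9], [601.3, -96.9]]
[[487.1, 73.5], [663.2, 49.8], [638.1, -126.7], [462.9, -103.0]]
[[500.2, 55.3], [589.3, 52.1], [583.2, -68.6], [494.0, -66.2]]
[[551.9, -16.3]]
[[454.6, 47.4], [437.7, -67.6]]
side: jar dish bottle blister
[[522.4, -292.9]]
[[447.3, -404.7]]
[[442.8, 364.5]]
[[568.0, -426.7]]
[[545.0, -11.6], [762.5, -193.1]]
scene bottle blister
[[457.4, 399.5]]
[[576.2, -410.9]]
```

```bash
python3 -m handwheel '[{"dp":[-0.016,-0.073,0.0],"roll":0.18,"claw":0.6},{"dp":[-0.016,-0.073,0.0],"roll":0.36,"claw":0.6},{"dp":[-0.016,-0.073,0.0],"roll":0.54,"claw":0.6},{"dp":[-0.016,-0.073,0.0],"roll":0.72,"claw":0.6},{"dp":[-0.016,-0.073,0.0],"roll":0.9,"claw":0.6},{"dp":[-0.016,-0.073,0.0],"roll":1.08,"claw":0.6},{"dp":[-0.016,-0.073,0.02],"roll":1.26,"claw":0.6},{"dp":[-0.016,-0.073,0.04],"roll":1.44,"claw":0.6},{"dp":[-0.016,-0.073,0.05],"roll":1.62,"claw":0.6},{"dp":[-0.016,-0.073,0.05],"roll":1.71,"claw":0.6},{"dp":[-0.016,-0.073,0.05],"roll":1.71,"claw":0.6},{"dp":[-0.016,-0.073,0.05],"roll":1.71,"claw":0.6}]'
python3 - <<'E'
from h import *
s=env.read_state(); w=optics.grab_frame("wrist"); save("w1",w,1.5); print(np.round(s["tcp_rot"],3),s["eef_pos"],s["opening"],s["joints"],s["ft_force"])
E
```

```text
clock: 1.75
eef_pos: [0.5518, -0.0159, 0.1891]
tcp_rot: [[0.991, -0.137, -0.0], [-0.137, -0.991, -0.0], [-0.0, 0.0, -1.0]]
ft_force: [-0.2, -0.7, -0.2]
opening: 0.051
[[ 0.991 -0.137 -0.   ]
 [-0.137 -0.991 -0.   ]
 [-0.     0.    -1.   ]] [ 0.55183445 -0.01594079  0.18909395] 0.051029254809576576 [-0.2793137   0.34124251  0.27914347  1.84882017 -0.11221743  0.9672321
 -1.65933243] [-0.24387934 -0.72166154 -0.23044012]
```

View pics/w1.png

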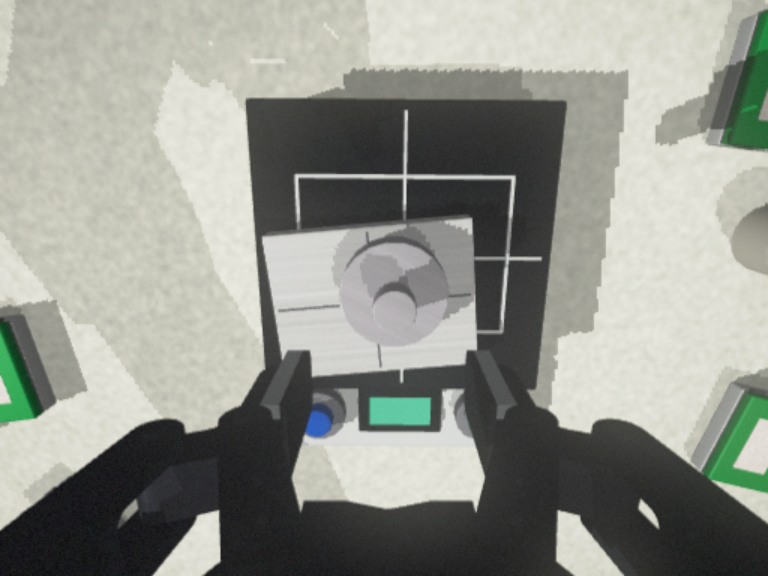

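```bash
python3 - <<'E'
from h import *
W=cam("wrist")
f=lambda C,l,z:np.round(ray(C,np.array(l)/1.5,z)[:,:2]*1000,1)
a=f(W,[(406,110),(402,383),(541,259),(475,258),(297,176),(514,178),(502,332)],.05);print(a.tolist())
d=a[1]-a[0];e=a[3]-a[2];t=np.linalg.solve(np.c_[d,-e],a[2]-a[0]);print("mark",a[0]+t[0]*d,"yaw",np.degrees(np.arctan2(-d[1],-d[0])))
print("knob",f(W,[(394,309)],.113),"slab",f(W,[(396,292)],.087))
p=f(W,[(263,237),(471,217),(477,369),(287,379)],.066);print(p.tolist())
print("dot lines",f(W,[(280,310),(470,295),(368,233),(380,366)],.066).tolist())
# orientation in tool
print("buttons",f(W,[(318,422)],.044))
E
```

```text
[[644.4, -39.9], [477.4, -16.1], [548.9, -110.6], [555.0, -70.9], [617.6, 27.2], [599.3, -97.3], [504.5, -83.9]]
mark [561.57686581 -28.09646351] yaw -8.110888478446615
knob [[550.7 -19.8]] slab [[551.3 -21.3]]
[[587.5, 49.5], [582.7, -68.1], [489.1, -63.7], [498.4, 53.6]]
dot lines [[543.3, 48.8], [537.2, -63.5], [581.6, -9.7], [499.2, -4.8]]
buttons [[452.5  45.7]]
```

```bash
python3 -m handwheel '[{"dp":[0,0.002,0.04],"roll":0,"claw":0.5},{"dp":[0,0.002,0.08],"roll":0,"claw":0.5},{"dp":[0,0.002,0.09],"roll":0,"claw":0.5},{"dp":[0,0.002,0.09],"roll":0,"claw":0.5},{"dp":[0,0.002,0.09],"roll":0,"claw":0.0},{"dp":[0,0.002,0.09],"roll":0,"claw":0.0},{"dp":[0,0.002,0.09],"roll":0,"claw":0.0},{"dp":[0,0.002,0.09],"roll":0,"claw":0.0},{"dp":[0,0.002,0.09],"roll":0,"claw":0.0},{"dp":[0,0.002,0.06],"roll":0,"claw":0.0},{"dp":[0,0.002,0.02],"roll":0,"claw":0.0},{"dp":[0,0.002,0.0],"roll":0,"claw":0.0},{"dp":[-0.006,-0.04,0.0],"roll":0,"claw":0.0},{"dp":[-0.012,-0.09,0.0],"roll":0,"claw":0.0},{"dp":[-0.018,-0.14,0.0],"roll":0,"claw":0.0},{"dp":[-0.024,-0.176,0.0],"roll":0,"claw":0.0},{"dp":[-0.024,-0.176,0.0],"roll":0,"claw":0.0}]' 50
```

```text
clock: 3.92
eef_pos: [0.551, 0.1661, 0.1889]
tcp_rot: [[0.991, -0.131, -0.001], [-0.131, -0.991, 0.002], [-0.002, -0.001, -1.0]]
ft_force: [0.2, 0.0, -5.3]
opening: 0.0197
```

```bash
python3 -m handwheel '[{"dp":[0,0,0.06],"roll":0,"claw":0.0},{"dp":[0,0,0.12],"roll":0,"claw":0.0},{"dp":[0,0,0.145],"roll":0,"claw":0.0},{"dp":[0,0,0.154],"roll":0,"claw":0.0},{"dp":[0,0,0.156],"roll":0,"claw":0.0},{"dp":[0,0,0.156],"roll":0,"claw":0.0},{"dp":[0,0,0.156],"roll":0,"claw":0.0},{"dp":[0,0,0.156],"roll":0,"claw":0.5},{"dp":[0,0,0.156],"roll":0,"claw":0.5},{"dp":[0,0,0.156],"roll":0,"claw":0.5},{"dp":[0,0,0.11],"roll":0,"claw":0.5},{"dp":[0,0,0.05],"roll":0,"claw":0.6},{"dp":[0,0,0.05],"roll":0,"claw":0.6}]'
python3 - <<'E'
from h import *
K=cam("wrist")[0]; Ti=np.linalg.inv(np.array(optics.camera_info("wrist")["T_tool_cam"]))
C=(K,Ti[:3,:3],Ti[:3,3])
for hw in(.0255,.0428):
  for z in(-.01,-.005,0,.004,.008): print(hw,z,(proj(C,[(.011,-hw,z),(.011,hw,z),(-.011,hw,z)])*1.5).round().tolist())
s=env.read_state();c,sn=np.cos(np.radians(-8.1)),np.sin(np.radians(-8.1))
U=np.array([c,sn]);V=np.array([-sn,c]);M=np.array([562,-28.])/1000
R=s["tcp_rot"];d=M+U*-.097+V*.018-s["eef_pos"][:2];print(s["eef_pos"],"to start",R[:2,:2].T@d,"yaw",np.degrees(np.arctan2(R[1,0],R[0,0])))
E
```

```text
clock: 5.55
eef_pos: [0.554, 0.167, 0.1437]
tcp_rot: [[0.991, -0.131, 0.007], [-0.131, -0.991, 0.005], [0.006, -0.006, -1.0]]
ft_force: [0.7, 0.3, -0.4]
opening: 0.0513
0.0255 -0.01 [[298.0, 366.0], [470.0, 366.0], [467.0, 431.0]]
0.0255 -0.005 [[302.0, 359.0], [468.0, 359.0], [464.0, 422.0]]
0.0255 0 [[304.0, 352.0], [465.0, 352.0], [462.0, 413.0]]
0.0255 0.004 [[307.0, 347.0], [463.0, 347.0], [460.0, 407.0]]
0.0255 0.008 [[309.0, 342.0], [461.0, 342.0], [458.0, 401.0]]
0.0428 -0.01 [[240.0, 366.0], [529.0, 366.0], [523.0, 431.0]]
0.0428 -0.005 [[245.0, 359.0], [524.0, 359.0], [518.0, 422.0]]
0.0428 0 [[250.0, 352.0], [520.0, 352.0], [514.0, 413.0]]
0.0428 0.004 [[253.0, 347.0], [516.0, 347.0], [511.0, 407.0]]
0.0428 0.008 [[257.0, 342.0], [513.0, 342.0], [508.0, 401.0]]
[0.55404251 0.16702755 0.14365407] to start [-0.06336412  0.17333517] yaw -7.531496365276124
```

```bash
python3 -m handwheel '[{"dp":[-0.02,0.06,0],"roll":0.01,"claw":0.6},{"dp":[-0.04,0.12,0],"roll":0.01,"claw":0.6},{"dp":[-0.063,0.173,0],"roll":0.01,"claw":0.6},{"dp":[-0.063,0.173,0],"roll":0.01,"claw":0.6},{"dp":[-0.063,0.173,0.04],"roll":0.01,"claw":0.6},{"dp":[-0.063,0.173,0.075],"roll":0.01,"claw":0.6},{"dp":[-0.063,0.173,0.086],"roll":0.01,"claw":0.6},{"dp":[-0.063,0.173,0.086],"roll":0.01,"claw":0.6},{"dp":[-0.063,0.173,0.086],"roll":0.01,"claw":0.6}]'
python3 - <<'E'
from h import *
s=env.read_state(); w=optics.grab_frame("wrist"); save("w2",w,1.5)
E
```

```text
clock: 6.68
eef_pos: [0.4701, 0.0046, 0.0566]
tcp_rot: [[0.99, -0.14, 0.008], [-0.141, -0.99, 0.005], [0.007, -0.006, -1.0]]
ft_force: [0.2, 0.8, 0.4]
opening: 0.0517
```

View pics/w2.png

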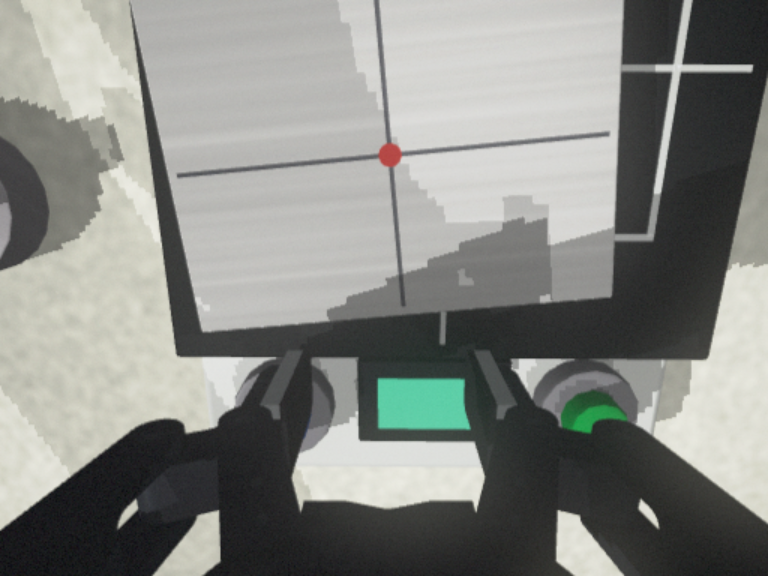

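```bash
python3 -m handwheel '[{"dp":[0.01,0,0],"roll":0,"claw":0.6},{"dp":[0.018,0,0],"roll":0,"claw":0.6},{"dp":[0.024,0,0],"roll":0,"claw":0.6},{"dp":[0.03,0,0],"roll":0,"claw":0.6},{"dp":[0.034,0,0],"roll":0,"claw":0.6},{"dp":[0.037,0,0],"roll":0,"claw":0.6},{"dp":[0.039,0,0],"roll":0,"claw":0.6},{"dp":[0.039,0,0],"roll":0,"claw":0.6},{"dp":[0.039,0,0],"roll":0,"claw":0.6}]'
cat > plate.py <<'E'
from h import *
U=np.array([np.cos(np.radians(-8.1)),np.sin(np.radians(-8.1))]);V=np.array([-U[1],U[0]]);M=np.array([.562,-.028])
def pan(p): p=np.atleast_2d(p)[:,:2]-M; return np.c_[p@U,p@V]*1000
def dot(n="wrist",z=.066,im=None):
    C=cam(n); im=optics.grab_frame(n) if im is None else im
    h=cv2.cvtColor(im,cv2.COLOR_RGB2HSV); m=cv2.inRange(h,(0,110,80),(8,255,255))|cv2.inRange(h,(172,110,80),(180,255,255))
    k,_,st,ce=cv2.connectedComponentsWithStats(m)
    return [(st[i,4],ce[i].round(1).tolist(),pan(ray(C,ce[i],z)).round(1).tolist()) for i in range(1,k) if st[i,4]>5]
def plate(n="wrist",im=None):
    C=cam(n); im=optics.grab_frame(n) if im is None else im
    for d in dot(n,im=im): print("dot",d)
def tool(target):
    "dp xy to bring TCP to world xy"
    s=env.read_state(); return (s["tcp_rot"][:2,:2].T@(np.array(target)-s["eef_pos"][:2])).round(4)
E
python3 - <<'E'
from plate import *
s=env.read_state(); print("tcp pan",pan(s["eef_pos"])); w=optics.grab_frame("wrist"); save("w3",w,1.5); plate(im=w)
E
```

```text
clock: 7.85
eef_pos: [0.5092, -0.001, 0.0571]
tcp_rot: [[0.99, -0.141, 0.009], [-0.141, -0.99, 0.005], [0.008, -0.006, -1.0]]
ft_force: [-0.3, 0.3, -0.1]
opening: 0.0511
tcp pan [[-56.12349121  19.28074598]]
dot (np.int32(161), [269.6, 140.9], [[0.1, 13.8]])
```

View pics/w3.png

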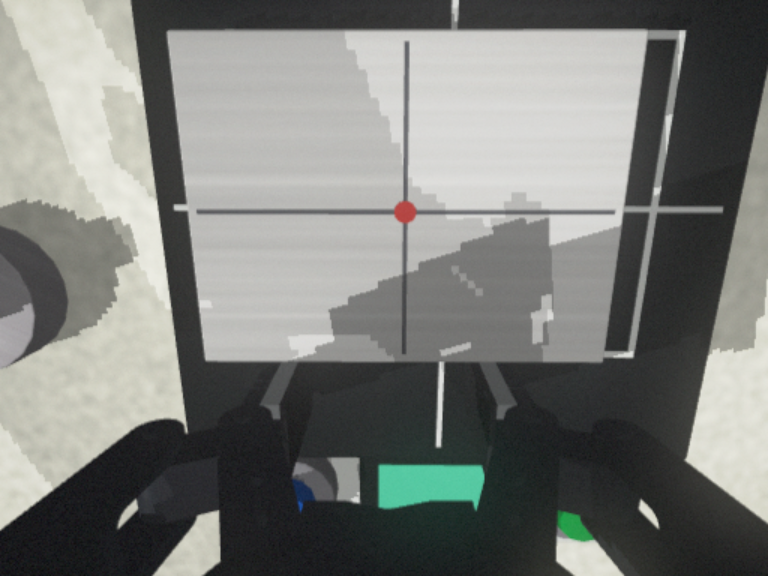

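```bash
python3 -m handwheel '[{"dp":[-0.008,0,-0.03],"roll":0,"claw":0.6},{"dp":[0.0,-0.02,-0.06],"roll":-0.18,"claw":0.6},{"dp":[0.03,-0.04,-0.06],"roll":-0.36,"claw":0.6},{"dp":[0.056,-0.074,-0.06],"roll":-0.54,"claw":0.6},{"dp":[0.056,-0.074,-0.06],"roll":-0.72,"claw":0.6},{"dp":[0.056,-0.074,-0.06],"roll":-0.9,"claw":0.6},{"dp":[0.056,-0.074,-0.06],"roll":-1.08,"claw":0.6},{"dp":[0.056,-0.074,-0.06],"roll":-1.26,"claw":0.6},{"dp":[0.056,-0.074,-0.06],"roll":-1.44,"claw":0.6},{"dp":[0.056,-0.074,-0.06],"roll":-1.571,"claw":0.6},{"dp":[0.056,-0.074,-0.06],"roll":-1.571,"claw":0.6},{"dp":[0.056,-0.074,-0.03],"roll":-1.571,"claw":0.6},{"dp":[0.056,-0.074,0.0],"roll":-1.571,"claw":0.6},{"dp":[0.056,-0.074,0.0],"roll":-1.571,"claw":0.6},{"dp":[0.056,-0.074,0.0],"roll":-1.571,"claw":0.6}]'
python3 - <<'E'
from plate import *
s=env.read_state(); print("tcp pan",pan(s["eef_pos"]),"yaw of tool x rel V",np.degrees(np.arctan2(s["tcp_rot"][1,0],s["tcp_rot"][0,0]))-81.9)
print(dot()); print(dot("scene"))
E
```

```text
clock: 9.78
eef_pos: [0.5751, 0.0645, 0.0585]
tcp_rot: [[0.142, 0.99, 0.009], [0.99, -0.142, 0.005], [0.006, 0.008, -1.0]]
ft_force: [0.9, -1.1, 0.4]
opening: 0.051
tcp pan [[-0.11077786 93.41001859]] yaw of tool x rel V -0.06289704240040805
[]
[(np.int32(69), [71.7, 96.0], [[312.2, -714.5]]), (np.int32(29), [83.4, 144.9], [[336.0, -419.5]]), (np.int32(34), [81.1, 160.4], [[358.6, -348.2]]), (np.int32(29), [95.5, 162.3], [[321.9, -319.6]]), (np.int32(41), [93.2, 178.9], [[345.2, -249.2]])]
```

```bash
python3 -m handwheel '[{"dp":[-0.007,0,0],"roll":0,"claw":0.6},{"dp":[-0.012,0,0],"roll":0,"claw":0.6},{"dp":[-0.016,0,0],"roll":0,"claw":0.6},{"dp":[-0.019,0,0],"roll":0,"claw":0.6},{"dp":[-0.021,0,0],"roll":0,"claw":0.6},{"dp":[-0.022,0,0],"roll":0,"claw":0.6},{"dp":[-0.022,0,0],"roll":0,"claw":0.6},{"dp":[-0.022,0,0],"roll":0,"claw":0.6},{"dp":[-0.012,0,0],"roll":0,"claw":0.6},{"dp":[0.0,0,-0.05],"roll":0,"claw":0.6},{"dp":[0.0,0,-0.1],"roll":0.18,"claw":0.6},{"dp":[-0.03,0,-0.15],"roll":0.36,"claw":0.4},{"dp":[-0.06,0,-0.15],"roll":0.54,"claw":0.2},{"dp":[-0.06,0,-0.15],"roll":0.72,"claw":0},{"dp":[-0.06,0,-0.15],"roll":0.9,"claw":0},{"dp":[-0.06,0,-0.15],"roll":1.08,"claw":0},{"dp":[-0.06,0,-0.15],"roll":1.26,"claw":0},{"dp":[-0.06,-0.03,-0.15],"roll":1.44,"claw":0},{"dp":[-0.06,-0.03,-0.15],"roll":1.571,"claw":0},{"dp":[-0.06,-0.03,-0.15],"roll":1.571,"claw":0}]'
python3 - <<'E'
from plate import *
s=env.read_state(); print("tcp pan",pan(s["eef_pos"]),s["opening"]); w=optics.grab_frame("wrist"); save("w4",w,1.5); plate(im=w)
C=cam("wrist")
g=cv2.cvtColor(w,cv2.COLOR_RGB2HSV)
for lo,hi,n in(((100,120,50),(130,255,255),"blue"),((45,120,50),(80,255,255),"green")):
    k,_,st,ce=cv2.connectedComponentsWithStats(cv2.inRange(g,lo,hi))
    for i in range(1,k):
        if st[i,4]>60: print(n,st[i,4],ce[i],ray(C,ce[i],.044)[:,:2],pan(ray(C,ce[i],.044)))
E
```

```text
clock: 12.38
eef_pos: [0.5353, 0.0088, 0.208]
tcp_rot: [[0.99, -0.14, 0.009], [-0.14, -0.99, 0.005], [0.008, -0.006, -1.0]]
ft_force: [0.9, 0.8, -0.4]
opening: 0.0
tcp pan [[-31.66974583  32.68763605]] 4.230878099033884e-05
dot (np.int32(30), [295.2, 149.7], [[0.5, -0.4]])
green 266 [508.21052632  56.4962406 ] [[ 0.61614292 -0.22857393]] [[  81.86388443 -190.94413256]]
green 1945 [ 26.70539846 227.65604113] [[0.5160548  0.25878198]] [[-85.89477413 277.4472099 ]]
green 322 [297.33229814 250.08385093] [[ 0.45178072 -0.02137761]] [[-110.05280238   -8.97370756]]
green 642 [501.89875389 279.8847352 ] [[ 0.38588816 -0.23985608]] [[-144.5041083  -234.55690186]]
green 280 [341.39285714 257.45      ] [[ 0.43672427 -0.0674844 ]] [[-118.46253659  -56.7419901 ]]
green 705 [ 59.2822695  320.44680851] [[0.39983469 0.26075738]] [[-201.23376757  263.02735007]]
```

View pics/w4.png

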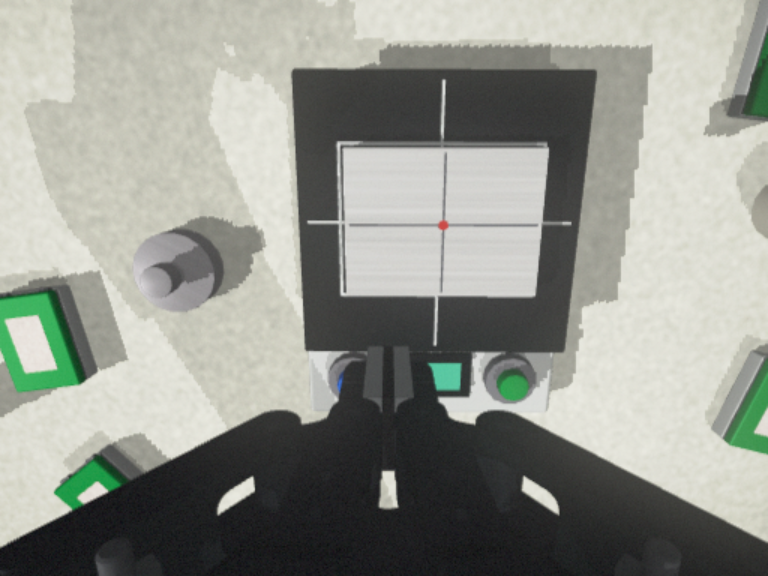

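```bash
python3 -m handwheel '[{"dp":[-0.045,-0.015,0],"roll":0,"claw":0},{"dp":[-0.086,-0.0255,0],"roll":0,"claw":0},{"dp":[-0.086,-0.0255,0.0],"roll":0,"claw":0},{"dp":[-0.086,-0.0255,0.06],"roll":0,"claw":0},{"dp":[-0.086,-0.0255,0.12],"roll":0,"claw":0},{"dp":[-0.086,-0.0255,0.15],"roll":0,"claw":0},{"dp":[-0.086,-0.0255,0.158],"roll":0,"claw":0},{"dp":[-0.086,-0.0255,0.163],"roll":0,"claw":0},{"dp":[-0.086,-0.0255,0.163],"roll":0,"claw":0},{"dp":[-0.086,-0.0255,0.163],"roll":0,"claw":0}]'
python3 - <<'E'
from plate import *
cases(show=1) if 0 else None
print(dot("side"),dot("wrist"))
w=optics.grab_frame("side");save("d1",w[130:300,180:380],4)
E
```

```text
clock: 13.68
eef_pos: [0.4547, 0.046, 0.0487]
tcp_rot: [[0.99, -0.138, 0.007], [-0.138, -0.99, 0.006], [0.006, -0.007, -1.0]]
ft_force: [-22.9, -3.5, 69.0]
opening: -0.0003
[(np.int32(23), [428.1, 183.0], [[399.7, -158.7]]), (np.int32(30), [439.6, 197.2], [[373.8, -231.3]]), (np.int32(25), [457.9, 198.6], [[413.7, -259.2]]), (np.int32(32), [471.4, 214.1], [[388.0, -330.9]])] []
```

View pics/d1.png

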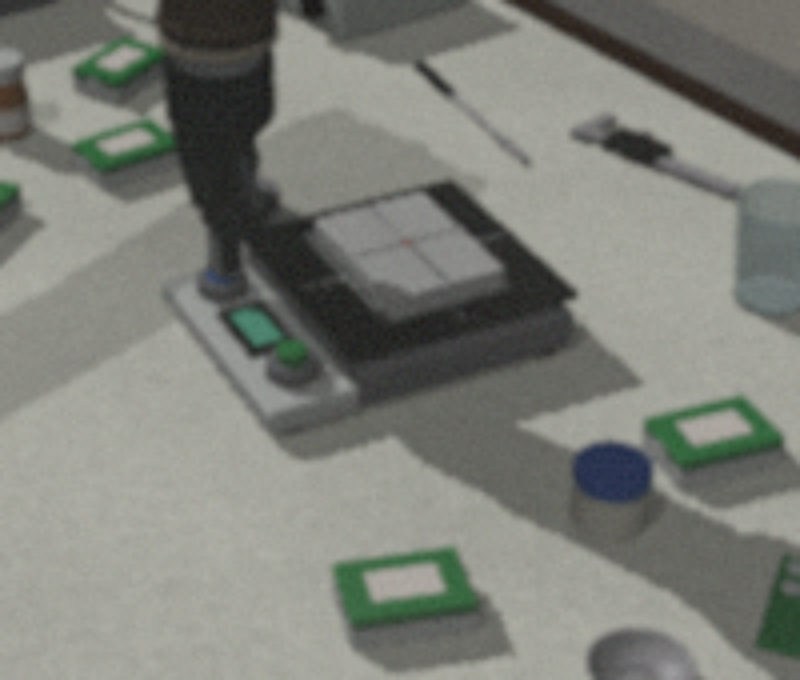

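```bash
P='import numpy as np;from h import *;[np.save("pics/"+n+"A.npy",optics.grab_frame(n)) for n in ("scene","side")]'
python3 -c "$P"
python3 -m handwheel '[{"dp":[0,0,-0.001],"roll":0,"claw":0},{"dp":[0,0,-0.001],"roll":0,"claw":0},{"dp":[0,0,-0.001],"roll":0,"claw":0}]' | egrep 'pos|ft'
python3 -m handwheel '[{"dp":[0,0,-0.002],"roll":0,"claw":0},{"dp":[0,0,-0.002],"roll":0,"claw":0},{"dp":[0,0,-0.002],"roll":0,"claw":0}]'| egrep 'pos|ft'
python3 -m handwheel '[{"dp":[0,0,-0.002],"roll":0,"claw":0},{"dp":[0,0,-0.002],"roll":0,"claw":0},{"dp":[0,0,-0.002],"roll":0,"claw":0}]'| egrep 'pos|ft'
python3 -m handwheel '[{"dp":[0,0,-0.002],"roll":0,"claw":0},{"dp":[0,0,-0.002],"roll":0,"claw":0},{"dp":[0,0,-0.002],"roll":0,"claw":0}]'| egrep 'pos|ft'
python3 -m handwheel '[{"dp":[0,0,-0.04],"roll":0,"claw":0},{"dp":[0,0,-0.04],"roll":0,"claw":0},{"dp":[0,0,-0.04],"roll":0,"claw":0}]'| egrep 'pos|ft'
python3 - <<'E'
from h import *
for n in("scene","side"):
    for k,im in(("A",np.load(f"pics/{n}A.npy")),("B",optics.grab_frame(n))):
        m=cv2.inRange(cv2.cvtColor(im,cv2.COLOR_RGB2HSV),(100,100,40),(130,255,255))
        uv=proj(cam(n),[(.4535,.046,.044),(.4535,.046,.038)])
        c=uv[0].astype(int); s=m[c[1]-15:c[1]+15,c[0]-15:c[0]+15]; y,x=np.nonzero(s)
        print(n,k,uv.round(1).tolist(),len(y),(x.mean()+c[0]-15,y.mean()+c[1]-15,y.min()+c[1]-15,y.max()+c[1]-15) if len(y) else None)
E
```

```text
eef_pos: [0.4559, 0.0458, 0.0504]
ft_force: [-0.2, -1.7, 3.6]
eef_pos: [0.4561, 0.0457, 0.0523]
ft_force: [-1.2, 0.0, 3.2]
eef_pos: [0.4561, 0.0457, 0.0543]
ft_force: [-0.3, 0.2, 2.0]
eef_pos: [0.456, 0.0458, 0.0562]
ft_force: [0.8, 0.1, -0.2]
eef_pos: [0.4555, 0.0456, 0.096]
ft_force: [0.3, -0.0, -1.0]
scene A [[285.2, 199.7], [285.2, 201.2]] 10 (np.float64(286.8), np.float64(203.0), np.int64(202), np.int64(204))
scene B [[285.2, 199.7], [285.2, 201.2]] 42 (np.float64(285.8333333333333), np.float64(200.5), np.int64(197), np.int64(204))
side A [[235.5, 196.3], [235.5, 198.1]] 1 (np.float64(233.0), np.float64(199.0), np.int64(199), np.int64(199))
side B [[235.5, 196.3], [235.5, 198.1]] 26 (np.float64(235.03846153846155), np.float64(197.03846153846155), np.int64(195), np.int64(199))
```

```bash
python3 -m handwheel '[{"dp":[0.004,-0.05,-0.03],"roll":-0.03,"claw":1},{"dp":[0.01,-0.11,-0.04],"roll":-0.07,"claw":1},{"dp":[0.016,-0.17,-0.04],"roll":-0.1,"claw":1},{"dp":[0.023,-0.22,-0.04],"roll":-0.139,"claw":1},{"dp":[0.023,-0.246,-0.04],"roll":-0.139,"claw":1},{"dp":[0.023,-0.246,-0.04],"roll":-0.139,"claw":1},{"dp":[0.023,-0.246,-0.04],"roll":-0.139,"claw":1}]'
cat >> plate.py <<'E'
def case(z=.024,n="wrist",im=None,show=None):
    "labels seen by the wrist: tool-frame shift and roll to align tool x with the long axis"
    s=env.read_state(); C=cam(n,s); im=optics.grab_frame(n) if im is None else im
    if show: save(show,im,1.5)
    m=cv2.inRange(cv2.cvtColor(im,cv2.COLOR_RGB2HSV),(45,90,30),(85,255,255))
    cs,h=cv2.findContours(m,cv2.RETR_CCOMP,cv2.CHAIN_APPROX_NONE); R=s["tcp_rot"]; ty=np.degrees(np.arctan2(R[1,0],R[0,0]))
    print("tcp",s["eef_pos"].round(4),"yaw %.1f"%ty)
    def rect(c):
        P=ray(C,c.reshape(-1,2),z)[:,:2]; (x,y),(w,l),a=cv2.minAreaRect((P*1000).astype(np.float32))
        if w<l: a+=90
        return x,y,max(w,l),min(w,l),(a+90)%180-90
    for i,c in enumerate(cs):
        if h[0][i][3]<0 or cv2.contourArea(c)<300: continue
        x,y,l,w,a=rect(c); X,Y,L,Wd,A=rect(cs[h[0][i][3]]); p=np.array([x,y])/1000
        if l>70: continue
        print("label %.1f %.1f (%.0fx%.0f, %.1f) lid %.1f %.1f (%.0fx%.0f, %.1f) shift"%(x,y,l,w,a,X,Y,L,Wd,A),tool(p),"roll %.3f"%np.radians(ty-a),"pan",pan(p).round(1),"px",c.reshape(-1,2).mean(0).round())
E
python3 -c "
from plate import *
case(show='w5')"
```

```text
clock: 16.77
eef_pos: [0.5108, 0.2844, 0.1362]
tcp_rot: [[1.0, 0.001, 0.006], [0.001, -1.0, 0.004], [0.006, -0.004, -1.0]]
ft_force: [-0.1, -0.9, -0.2]
opening: 0.0854
tcp [0.5108 0.2844 0.1362] yaw 0.0
label 509.5 283.9 (46x28, -0.8) lid 509.9 284.1 (74x51, -0.2) shift [-0.0015  0.0003] roll 0.014 pan [[-95.9 301.4]] px [258. 193.]
label 582.6 420.9 (46x28, 22.9) lid 582.7 419.2 (75x53, 22.9) shift [ 0.0715 -0.1368] roll -0.399 pan [[-42.8 447.3]] px [ 82. 102.]
```

View pics/w5.png

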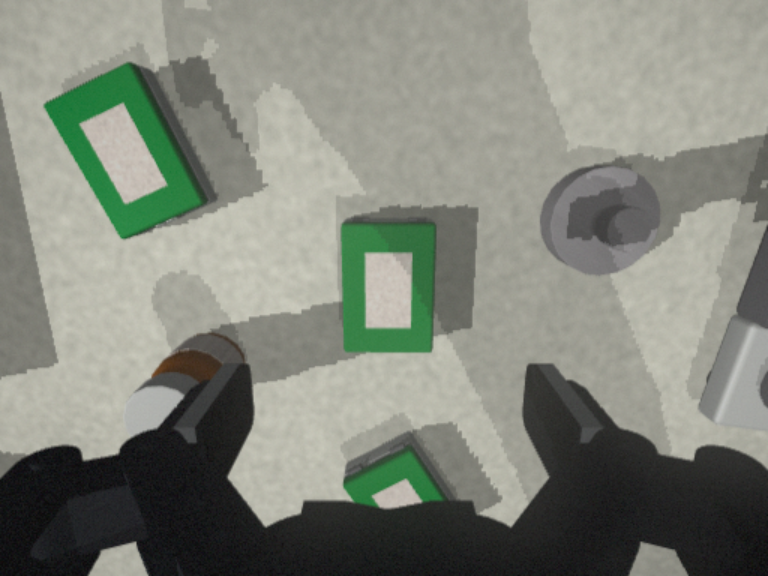

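```bash
python3 -m handwheel '[{"dp":[-0.001,0,0.05],"roll":0.01,"claw":1},{"dp":[-0.001,0,0.1],"roll":0.01,"claw":1},{"dp":[-0.001,0,0.122],"roll":0.01,"claw":1},{"dp":[-0.001,0,0.122],"roll":0.01,"claw":1},{"dp":[-0.001,0,0.122],"roll":0.01,"claw":0.3},{"dp":[-0.001,0,0.122],"roll":0.01,"claw":0.3},{"dp":[-0.001,0,0.122],"roll":0.01,"claw":0.3},{"dp":[-0.001,0,0.122],"roll":0.01,"claw":0.3},{"dp":[-0.001,0,0.08],"roll":0.01,"claw":0.3},{"dp":[-0.001,0,0.03],"roll":0.01,"claw":0.3},{"dp":[0.0,0.02,-0.01],"roll":0.05,"claw":0.3},{"dp":[0.01,0.07,-0.01],"roll":0.08,"claw":0.3},{"dp":[0.02,0.13,-0.01],"roll":0.11,"claw":0.3},{"dp":[0.03,0.19,-0.01],"roll":0.141,"claw":0.3},{"dp":[0.04,0.25,-0.01],"roll":0.141,"claw":0.3},{"dp":[0.048,0.29,-0.01],"roll":0.141,"claw":0.3},{"dp":[0.051,0.312,-0.01],"roll":0.141,"claw":0.3},{"dp":[0.051,0.312,-0.01],"roll":0.141,"claw":0.3},{"dp":[0.051,0.312,-0.01],"roll":0.141,"claw":0.3}]' 30
python3 - <<'E'
from plate import *
s=env.read_state(); print("tcp pan",pan(s["eef_pos"]),"yaw",np.degrees(np.arctan2(s["tcp_rot"][1,0],s["tcp_rot"][0,0]))); w=optics.grab_frame("wrist"); save("w6",w,1.5); plate(im=w)
E
```

```text
clock: 19.2
eef_pos: [0.5618, -0.0267, 0.1459]
tcp_rot: [[0.99, -0.14, 0.007], [-0.14, -0.99, 0.005], [0.006, -0.006, -1.0]]
ft_force: [0.3, 1.0, -1.1]
opening: 0.0512
tcp pan [[-0.36733617  1.28868295]] yaw -8.028753517063402
```

View pics/w6.png

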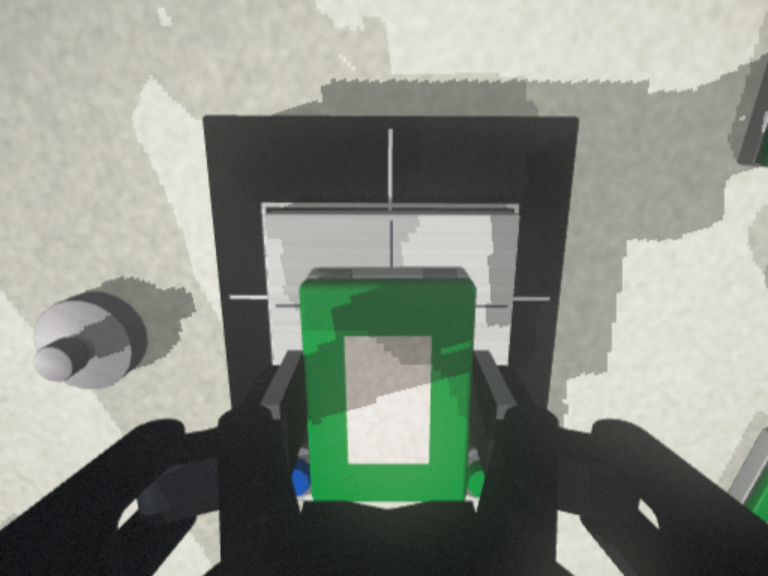

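```bash
python3 - <<'E'
from plate import *
case(z=env.read_state()["eef_pos"][2]+.010)
E
```

```text
tcp [ 0.5618 -0.0263  0.1458] yaw -8.0
label 560.7 -27.0 (45x27, -7.6) lid 561.6 -29.9 (75x56, -7.3) shift [-0.001  0.001] roll -0.006 pan [[-1.4  0.8]] px [258. 266.]
```

```bash
python3 -m handwheel '[{"dp":[0.001,0.001,0.03],"roll":0.002,"claw":0.3},{"dp":[0.001,0.001,0.055],"roll":0.002,"claw":0.3},{"dp":[0.001,0.001,0.062],"roll":0.002,"claw":0.3},{"dp":[0.001,0.001,0.0655],"roll":0.002,"claw":0.3},{"dp":[0.001,0.001,0.0655],"roll":0.002,"claw":0.3},{"dp":[0.001,0.001,0.0655],"roll":0.002,"claw":0.3},{"dp":[0.001,0.001,0.0655],"roll":0.002,"claw":0.8},{"dp":[0.001,0.001,0.0655],"roll":0.002,"claw":0.9},{"dp":[0.001,0.001,0.0655],"roll":0.002,"claw":1},{"dp":[0.001,0.001,0.03],"roll":0.002,"claw":1},{"dp":[0.001,0.001,-0.02],"roll":0.002,"claw":1},{"dp":[-0.02,0.001,-0.06],"roll":0,"claw":1},{"dp":[-0.02,0.001,-0.06],"roll":0,"claw":1},{"dp":[-0.02,0.001,-0.06],"roll":0,"claw":1}]'
python3 - <<'E'
from plate import *
w=optics.grab_frame("wrist");save("w7",w);plate(im=w);case(z=.09,im=w)
print("A shift",tool([.5827,.420]))
E
```

```text
clock: 21.05
eef_pos: [0.5414, -0.0246, 0.2054]
tcp_rot: [[0.99, -0.138, 0.007], [-0.138, -0.99, 0.005], [0.006, -0.006, -1.0]]
ft_force: [0.3, -0.4, -0.2]
opening: 0.0855
tcp [ 0.5412 -0.0247  0.2047] yaw -8.0
label 560.6 -26.5 (46x28, -7.1) lid 560.9 -26.6 (75x51, -7.8) shift [ 0.0195 -0.0009] roll -0.014 pan [[-1.6  1.3]] px [257. 168.]
A shift [-0.0205 -0.4461]
```

```bash
python3 -m handwheel '[{"dp":[0,-0.06,0],"roll":-0.1,"claw":1},{"dp":[0,-0.12,0],"roll":-0.2,"claw":1},{"dp":[0,-0.18,0],"roll":-0.3,"claw":1},{"dp":[-0.01,-0.24,0],"roll":-0.4,"claw":1},{"dp":[-0.02,-0.3,0],"roll":-0.5,"claw":1},{"dp":[-0.02,-0.36,0.02],"roll":-0.539,"claw":1},{"dp":[-0.02,-0.42,0.05],"roll":-0.539,"claw":1},{"dp":[-0.02,-0.446,0.065],"roll":-0.539,"claw":1},{"dp":[-0.02,-0.446,0.065],"roll":-0.539,"claw":1},{"dp":[-0.02,-0.446,0.065],"roll":-0.539,"claw":1}]'
python3 - <<'E'
from plate import *
case();s=env.read_state();print(s["joints"].round(2),s["opening"]);w=optics.grab_frame("scene");save("s1",w)
E
```

```text
clock: 22.35
eef_pos: [0.5836, 0.4187, 0.1407]
tcp_rot: [[0.921, 0.389, 0.004], [0.389, -0.921, 0.002], [0.005, -0.001, -1.0]]
ft_force: [-0.1, -0.6, 0.4]
opening: 0.0854
tcp [0.5836 0.4187 0.1407] yaw 22.9
label 582.7 421.2 (45x28, 22.9) lid 583.5 421.5 (73x51, 22.9) shift [-0.0003 -0.0032] roll -0.000 pan [[-42.8 447.6]] px [254. 189.]
[-0.67  0.65 -0.03  1.44  0.02  1.04 -1.88] 0.08544368471775207
```

```bash
python3 -m handwheel '[{"dp":[0,-0.003,0.05],"roll":0,"claw":1},{"dp":[0,-0.003,0.1],"roll":0,"claw":1},{"dp":[0,-0.003,0.127],"roll":0,"claw":1},{"dp":[0,-0.003,0.127],"roll":0,"claw":1},{"dp":[0,-0.003,0.127],"roll":0,"claw":0.3},{"dp":[0,-0.003,0.127],"roll":0,"claw":0.3},{"dp":[0,-0.003,0.127],"roll":0,"claw":0.3},{"dp":[0,-0.003,0.127],"roll":0,"claw":0.3},{"dp":[0,-0.003,0.08],"roll":0,"claw":0.3},{"dp":[0,-0.003,0.02],"roll":0,"claw":0.3},{"dp":[0,-0.003,-0.03],"roll":0,"claw":0.3}]' 30
python3 -m handwheel '[{"dp":[-0.025,0.052,0],"roll":0.1,"claw":0.3},{"dp":[-0.05,0.104,0],"roll":0.2,"claw":0.3},{"dp":[-0.075,0.156,0],"roll":0.3,"claw":0.3},{"dp":[-0.1,0.208,0],"roll":0.4,"claw":0.3},{"dp":[-0.125,0.26,0],"roll":0.5,"claw":0.3},{"dp":[-0.15,0.312,0],"roll":0.541,"claw":0.3},{"dp":[-0.175,0.364,0],"roll":0.541,"claw":0.3},{"dp":[-0.194,0.406,0],"roll":0.541,"claw":0.3},{"dp":[-0.194,0.406,0],"roll":0.541,"claw":0.3},{"dp":[-0.194,0.406,0],"roll":0.541,"claw":0.3}]'
python3 - <<'E'
from plate import *
w=optics.grab_frame("wrist");save("w8",w,1.5);plate(im=w);case(z=env.read_state()["eef_pos"][2]+.010,im=w);print(pan(env.read_state()["eef_pos"]))
E
```

```text
clock: 23.82
eef_pos: [0.5833, 0.4212, 0.1755]
tcp_rot: [[0.922, 0.388, 0.008], [0.388, -0.922, 0.005], [0.009, -0.002, -1.0]]
ft_force: [0.7, 1.3, -1.3]
opening: 0.0511
clock: 25.08
eef_pos: [0.562, -0.0274, 0.1735]
tcp_rot: [[0.99, -0.142, 0.009], [-0.142, -0.99, 0.006], [0.008, -0.007, -1.0]]
ft_force: [0.9, 1.2, -1.1]
opening: 0.0511
tcp [ 0.5621 -0.0267  0.1734] yaw -8.1
label 561.7 -27.5 (44x26, -8.2) lid 563.1 -30.1 (73x55, -7.7) shift [-0.0002  0.0009] roll 0.001 pan [[-0.3  0.4]] px [258. 264.]
[[-0.09750851  1.33950439]]
```

View pics/w8.png

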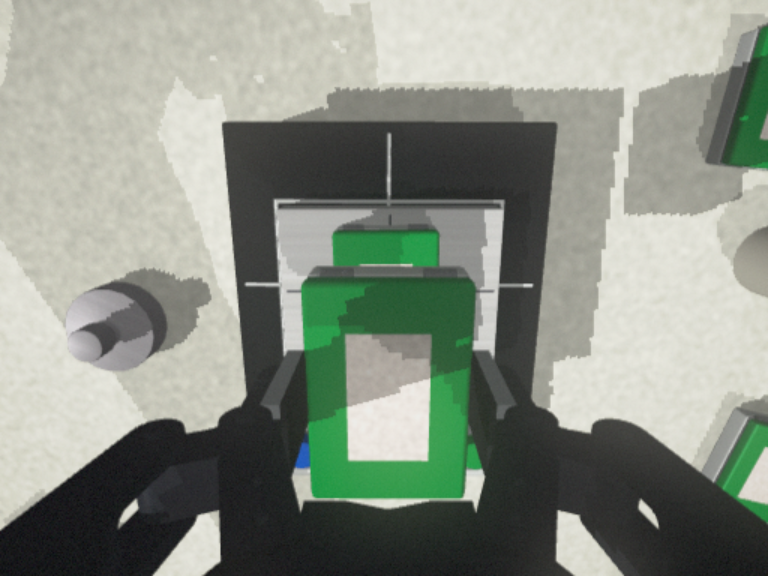

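```bash
python3 -m handwheel '[{"dp":[0,0,0.03],"roll":0,"claw":0.3},{"dp":[0,0,0.055],"roll":0,"claw":0.3},{"dp":[0,0,0.065],"roll":0,"claw":0.3},{"dp":[0,0,0.069],"roll":0,"claw":0.3},{"dp":[0,0,0.069],"roll":0,"claw":0.3},{"dp":[0,0,0.069],"roll":0,"claw":0.3},{"dp":[0,0,0.069],"roll":0,"claw":0.8},{"dp":[0,0,0.069],"roll":0,"claw":0.9},{"dp":[0,0,0.069],"roll":0,"claw":1},{"dp":[0,0,0.03],"roll":0,"claw":1},{"dp":[0,0,-0.02],"roll":0,"claw":1},{"dp":[-0.02,0,-0.06],"roll":0,"claw":1},{"dp":[-0.02,0,-0.06],"roll":0,"claw":1},{"dp":[-0.02,0,-0.06],"roll":0,"claw":1}]'
python3 - <<'E'
from plate import *
case(z=.114)
print("C shift",tool([.362,.275]))
E
```

```text
clock: 26.88
eef_pos: [0.5417, -0.0242, 0.2328]
tcp_rot: [[0.99, -0.141, 0.008], [-0.141, -0.99, 0.006], [0.007, -0.007, -1.0]]
ft_force: [0.5, 0.8, 0.6]
opening: 0.0854
tcp [ 0.5417 -0.0242  0.2328] yaw -8.1
label 436.1 -213.6 (35x22, -22.6) lid 437.7 -211.5 (55x41, -22.6) shift [-0.0777  0.2023] roll 0.254 pan [[ -98.5 -201.5]] px [478. 271.]
label 559.5 -24.6 (46x28, -7.9) lid 561.0 -24.8 (78x51, -8.2) shift [ 0.0179 -0.0021] roll -0.003 pan [[-3.  3.]] px [256. 169.]
label 625.0 -209.9 (34x21, -14.4) lid 625.1 -208.2 (56x40, -14.1) shift [0.1088 0.1721] roll 0.111 pan [[  88.  -171.2]] px [486.  52.]
C shift [-0.2198 -0.271 ]
```

```bash
python3 - <<'E'
from plate import *
w=optics.grab_frame("wrist");a=optics.grab_frame("scene");b=optics.grab_frame("side")
ca=proj(cam("scene"),[.562,-.028,.08])[0].astype(int);cb=proj(cam("side"),[.562,-.028,.08])[0].astype(int)
cr=lambda im,c:cv2.resize(im[c[1]-60:c[1]+60,c[0]-60:c[0]+60],(380,380))
wc=cv2.resize(w[60:260,150:370],(418,380)); save("m1",np.hstack([cr(a,ca),cr(b,cb)]));save("w9",w[60:260,150:370],3)
for n,im in(("scene",a),("side",b)): print(n);case(z=.114,n=n,im=im)
plate(im=w)
E
```

```text
scene
tcp [ 0.5415 -0.0243  0.2319] yaw -8.1
side
tcp [ 0.5415 -0.0243  0.2319] yaw -8.1
```

View pics/w9.png

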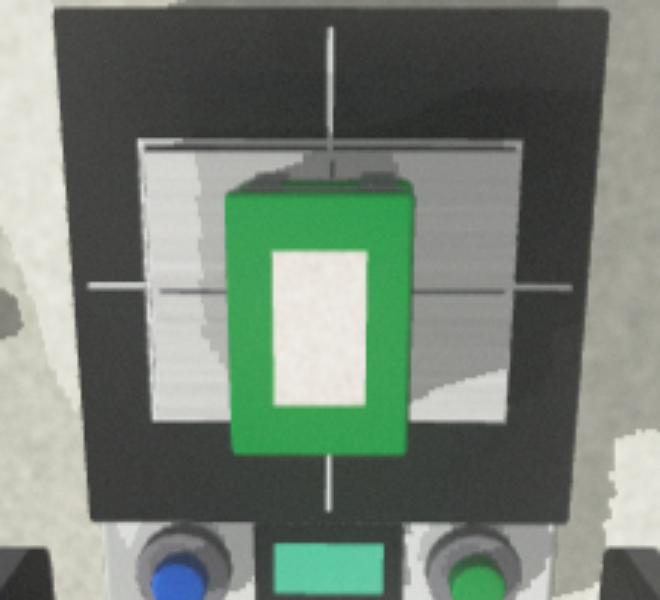

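View pics/m1.png

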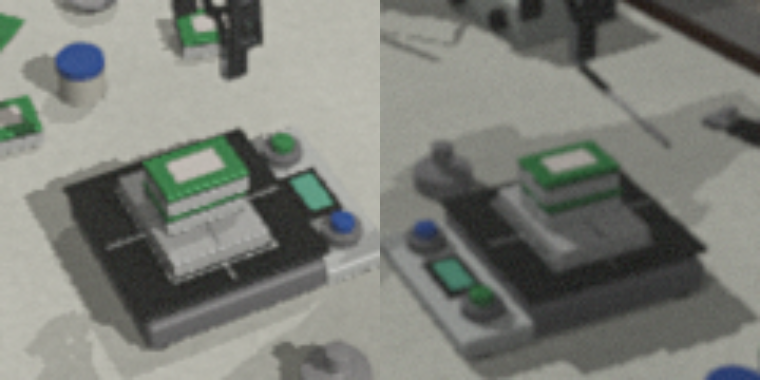

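```bash
python3 -m handwheel '[{"dp":[0.0205,0.0015,0.05],"roll":0,"claw":1},{"dp":[0.0205,0.0015,0.1],"roll":0,"claw":1},{"dp":[0.0205,0.0015,0.14],"roll":0,"claw":1},{"dp":[0.0205,0.0015,0.15],"roll":0,"claw":1},{"dp":[0.0205,0.0015,0.15],"roll":0,"claw":1},{"dp":[0.0205,0.0015,0.15],"roll":0,"claw":1},{"dp":[0.0205,0.0015,0.15],"roll":0,"claw":1}]' 20
python3 -c "
from plate import *
print(pan(env.read_state()['eef_pos']))"
```

```text
clock: 27.95
eef_pos: [0.5635, -0.0277, 0.0836]
tcp_rot: [[0.99, -0.141, 0.009], [-0.141, -0.99, 0.006], [0.008, -0.007, -1.0]]
ft_force: [-0.1, -0.4, -0.4]
opening: 0.0851
[[1.45583597 0.4990122 ]]
```

```bash
python3 -m handwheel '[{"dp":[0,0.001,0],"roll":0,"claw":0.75},{"dp":[0,0.001,0],"roll":0,"claw":0.66},{"dp":[0,0.001,0],"roll":0,"claw":0.6},{"dp":[0,0.001,0],"roll":0,"claw":0.5},{"dp":[0,0.001,0],"roll":0,"claw":0.5},{"dp":[0,0.001,0],"roll":0,"claw":0.5}]' 20
python3 -c "
from plate import *
print(pan(env.read_state()['eef_pos']))"
python3 -m handwheel '[{"dp":[0,0,0],"roll":0,"claw":0.7},{"dp":[0,0,0],"roll":0,"claw":0.9},{"dp":[0,0,0],"roll":0,"claw":1},{"dp":[0,0,-0.05],"roll":0,"claw":1},{"dp":[0,0,-0.11],"roll":0,"claw":1},{"dp":[-0.02,0,-0.15],"roll":0,"claw":1},{"dp":[-0.02,0,-0.15],"roll":0,"claw":1},{"dp":[-0.02,0,-0.15],"roll":0,"claw":1}]'
python3 -c "
from plate import *
case(z=.114);print('C',tool([.362,.275]))"
```

```text
clock: 28.7
eef_pos: [0.5637, -0.0284, 0.0842]
tcp_rot: [[0.99, -0.141, 0.01], [-0.141, -0.99, 0.007], [0.009, -0.008, -1.0]]
ft_force: [-1.5, 1.2, 5.6]
opening: 0.0517
[[ 1.77280762 -0.14233974]]
clock: 29.7
eef_pos: [0.5422, -0.0265, 0.2335]
tcp_rot: [[0.99, -0.14, 0.01], [-0.14, -0.99, 0.007], [0.009, -0.008, -1.0]]
ft_force: [1.0, -0.6, 0.1]
opening: 0.0854
tcp [ 0.5422 -0.0265  0.2335] yaw -8.1
label 436.1 -214.3 (35x22, -22.8) lid 437.7 -212.2 (55x41, -22.8) shift [-0.0785  0.2008] roll 0.256 pan [[ -98.4 -202.2]] px [475. 272.]
label 558.9 -28.7 (46x28, -8.9) lid 560.4 -28.8 (78x51, -8.4) shift [ 0.017  -0.0003] roll 0.014 pan [[-3.  -1.1]] px [258. 170.]
label 625.1 -210.7 (35x21, -14.3) lid 625.3 -209.0 (56x40, -14.2) shift [0.1081 0.1707] roll 0.109 pan [[  88.2 -172. ]] px [483.  54.]
C [-0.2206 -0.2733]
```

```bash
python3 -m handwheel '[{"dp":[-0.035,-0.045,0],"roll":-0.15,"claw":1},{"dp":[-0.07,-0.09,0],"roll":-0.3,"claw":1},{"dp":[-0.11,-0.135,0],"roll":-0.45,"claw":1},{"dp":[-0.145,-0.18,0],"roll":-0.6,"claw":1},{"dp":[-0.18,-0.225,0.03],"roll":-0.665,"claw":1},{"dp":[-0.22,-0.273,0.06],"roll":-0.665,"claw":1},{"dp":[-0.22,-0.273,0.093],"roll":-0.665,"claw":1},{"dp":[-0.22,-0.273,0.093],"roll":-0.665,"claw":1},{"dp":[-0.22,-0.273,0.093],"roll":-0.665,"claw":1}]'
python3 -c "
from plate import *
case()"
```

```text
clock: 30.88
eef_pos: [0.364, 0.2746, 0.1405]
tcp_rot: [[0.866, 0.499, 0.008], [0.499, -0.866, 0.006], [0.01, -0.001, -1.0]]
ft_force: [-0.3, 0.1, 0.1]
opening: 0.0855
tcp [0.364  0.2746 0.1405] yaw 30.0
label 359.9 272.8 (46x28, 30.7) lid 360.7 272.9 (75x51, 30.9) shift [-0.0049 -0.0006] roll -0.013 pan [[-242.5  269.3]] px [257. 195.]
```

```bash
python3 -m handwheel '[{"dp":[-0.0045,0,0.05],"roll":-0.014,"claw":1},{"dp":[-0.0045,0,0.1],"roll":-0.014,"claw":1},{"dp":[-0.0045,0,0.1265],"roll":-0.014,"claw":1},{"dp":[-0.0045,0,0.1265],"roll":-0.014,"claw":1},{"dp":[-0.0045,0,0.1265],"roll":-0.014,"claw":0.3},{"dp":[-0.0045,0,0.1265],"roll":-0.014,"claw":0.3},{"dp":[-0.0045,0,0.1265],"roll":-0.014,"claw":0.3},{"dp":[-0.0045,0,0.1265],"roll":-0.014,"claw":0.3},{"dp":[-0.0045,0,0.08],"roll":-0.014,"claw":0.3},{"dp":[-0.0045,0,0.02],"roll":-0.014,"claw":0.3},{"dp":[-0.0045,0.01,-0.03],"roll":0.1,"claw":0.3},{"dp":[0,0.06,-0.05],"roll":0.2,"claw":0.3},{"dp":[0.004,0.11,-0.05],"roll":0.3,"claw":0.3},{"dp":[0.008,0.16,-0.05],"roll":0.4,"claw":0.3},{"dp":[0.012,0.21,-0.05],"roll":0.5,"claw":0.3},{"dp":[0.016,0.26,-0.05],"roll":0.6,"claw":0.3},{"dp":[0.018,0.31,-0.05],"roll":0.665,"claw":0.3},{"dp":[0.0206,0.35,-0.05],"roll":0.665,"claw":0.3},{"dp":[0.0206,0.3616,-0.05],"roll":0.665,"claw":0.3},{"dp":[0.0206,0.3616,-0.05],"roll":0.665,"claw":0.3}]' 30
python3 -m handwheel '[{"dp":[0,0,0],"roll":0,"claw":0.3},{"dp":[0,0,0],"roll":0,"claw":0.3}]'
python3 - <<'E'
from plate import *
w=optics.grab_frame("wrist");save("w10",w,1.5);case(z=env.read_state()["eef_pos"][2]+.010,im=w);print(pan(env.read_state()["eef_pos"]))
E
```

```text
clock: 33.42
eef_pos: [0.562, -0.0289, 0.1913]
tcp_rot: [[0.99, -0.143, 0.009], [-0.143, -0.99, 0.007], [0.008, -0.008, -1.0]]
ft_force: [-0.3, 0.9, -0.8]
opening: 0.0516
clock: 33.67
eef_pos: [0.5616, -0.0274, 0.1915]
tcp_rot: [[0.99, -0.141, 0.009], [-0.141, -0.99, 0.008], [0.008, -0.009, -1.0]]
ft_force: [0.0, -0.3, -0.3]
opening: 0.0514
tcp [ 0.5617 -0.0276  0.1915] yaw -8.1
label 560.4 -28.4 (44x27, -8.2) lid 561.4 -29.7 (75x53, -7.7) shift [-0.0012  0.0009] roll 0.000 pan [[-1.6 -0.6]] px [258. 266.]
[[-0.33200485  0.31618006]]
```

```bash
python3 -m handwheel '[{"dp":[0.0005,0.001,0.03],"roll":0,"claw":0.3},{"dp":[0.0005,0.001,0.05],"roll":0,"claw":0.3},{"dp":[0.0005,0.001,0.06],"roll":0,"claw":0.3},{"dp":[0.0005,0.001,0.063],"roll":0,"claw":0.3},{"dp":[0.0005,0.001,0.063],"roll":0,"claw":0.3},{"dp":[0.0005,0.001,0.063],"roll":0,"claw":0.3}]'
python3 -c "
from plate import *
print(pan(env.read_state()['eef_pos']))"
python3 -m handwheel '[{"dp":[0,0,0],"roll":0,"claw":0.7},{"dp":[0,0,0],"roll":0,"claw":0.9},{"dp":[0,0,0],"roll":0,"claw":1},{"dp":[0,0,-0.04],"roll":0,"claw":1},{"dp":[0,0,-0.09],"roll":0,"claw":1},{"dp":[-0.02,0,-0.13],"roll":0,"claw":1},{"dp":[-0.02,0,-0.13],"roll":0,"claw":1},{"dp":[-0.02,0,-0.13],"roll":0,"claw":1}]'
python3 -c "
from plate import *
w=optics.grab_frame('wrist');save('w11',w,1.5);case(z=.138,im=w);print('E',tool([.371,-.280]),'D',tool([.630,-.273]))"
```

```text
clock: 34.48
eef_pos: [0.5627, -0.0277, 0.13]
tcp_rot: [[0.99, -0.141, 0.01], [-0.141, -0.99, 0.008], [0.009, -0.01, -1.0]]
ft_force: [-4.1, 0.1, 8.8]
opening: 0.0514
[[0.64692904 0.38849563]]
clock: 35.48
eef_pos: [0.5414, -0.0259, 0.2594]
tcp_rot: [[0.99, -0.141, 0.01], [-0.141, -0.99, 0.008], [0.009, -0.01, -1.0]]
ft_force: [0.6, 0.2, -1.1]
opening: 0.0855
tcp [ 0.5413 -0.0259  0.2588] yaw -8.1
label 446.8 -202.8 (33x21, -22.5) lid 448.2 -201.1 (51x38, -22.5) shift [-0.0686  0.1885] roll 0.251 pan [[ -89.4 -189.3]] px [463. 262.]
label 559.3 -28.0 (46x28, -8.7) lid 559.7 -27.9 (74x51, -8.2) shift [ 0.0181 -0.0005] roll 0.010 pan [[-2.7 -0.4]] px [258. 168.]
label 623.6 -199.4 (32x20, -14.4) lid 623.8 -197.9 (52x37, -14.3) shift [0.106  0.1601] roll 0.109 pan [[  85.2 -161. ]] px [468.  56.]
E [-0.1327  0.2755] D [0.1227 0.2321]
```

View pics/w11.png

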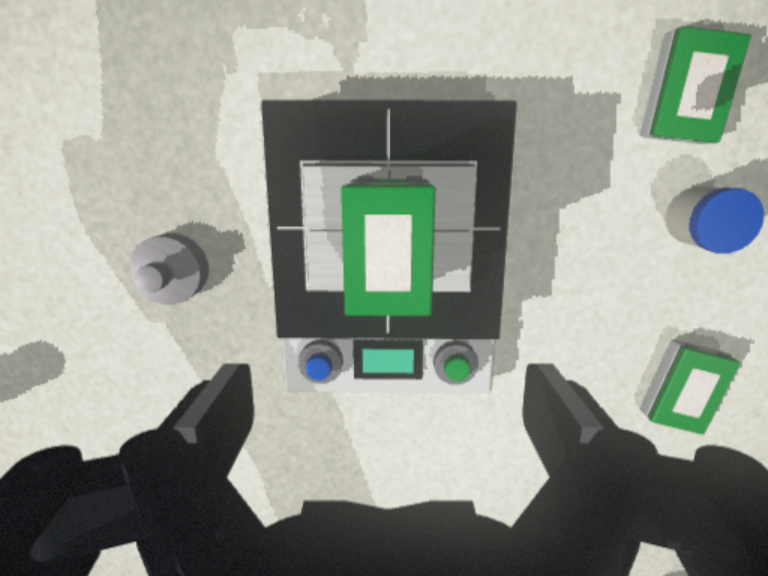

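```bash
python3 -m handwheel '[{"dp":[-0.025,0.055,0],"roll":0.1,"claw":1},{"dp":[-0.05,0.11,0.02],"roll":0.2,"claw":1},{"dp":[-0.08,0.165,0.05],"roll":0.243,"claw":1},{"dp":[-0.107,0.22,0.08],"roll":0.243,"claw":1},{"dp":[-0.133,0.2755,0.119],"roll":0.243,"claw":1},{"dp":[-0.133,0.2755,0.119],"roll":0.243,"claw":1},{"dp":[-0.133,0.2755,0.119],"roll":0.243,"claw":1},{"dp":[-0.133,0.2755,0.119],"roll":0.243,"claw":1}]'
python3 -c "
from plate import *
case()"
```

```text
clock: 36.52
eef_pos: [0.3723, -0.2783, 0.1359]
tcp_rot: [[0.927, -0.374, 0.008], [-0.374, -0.927, 0.009], [0.004, -0.011, -1.0]]
ft_force: [0.4, 0.0, -0.6]
opening: 0.0853
tcp [ 0.3723 -0.2783  0.1359] yaw -22.0
label 373.6 -277.5 (47x28, -22.9) lid 374.4 -277.5 (74x51, -22.8) shift [ 0.0006 -0.001 ] roll 0.015 pan [[-151.4 -273.5]] px [257. 191.]
```

```bash
python3 -m handwheel '[{"dp":[0.001,-0.001,0.05],"roll":0.015,"claw":1},{"dp":[0.001,-0.001,0.1],"roll":0.015,"claw":1},{"dp":[0.001,-0.001,0.122],"roll":0.015,"claw":1},{"dp":[0.001,-0.001,0.122],"roll":0.015,"claw":1},{"dp":[0.001,-0.001,0.122],"roll":0.015,"claw":0.3},{"dp":[0.001,-0.001,0.122],"roll":0.015,"claw":0.3},{"dp":[0.001,-0.001,0.122],"roll":0.015,"claw":0.3},{"dp":[0.001,-0.001,0.122],"roll":0.015,"claw":0.3},{"dp":[0.001,-0.001,0.08],"roll":0.015,"claw":0.3},{"dp":[0.001,-0.001,0.02],"roll":0.015,"claw":0.3},{"dp":[0.001,-0.001,-0.04],"roll":0.015,"claw":0.3},{"dp":[0.01,-0.04,-0.08],"roll":-0.05,"claw":0.3},{"dp":[0.025,-0.09,-0.08],"roll":-0.1,"claw":0.3},{"dp":[0.04,-0.14,-0.08],"roll":-0.15,"claw":0.3},{"dp":[0.055,-0.19,-0.08],"roll":-0.2,"claw":0.3},{"dp":[0.07,-0.24,-0.08],"roll":-0.243,"claw":0.3},{"dp":[0.08,-0.285,-0.08],"roll":-0.243,"claw":0.3},{"dp":[0.083,-0.303,-0.08],"roll":-0.243,"claw":0.3},{"dp":[0.083,-0.303,-0.08],"roll":-0.243,"claw":0.3},{"dp":[0.083,-0.303,-0.08],"roll":-0.243,"claw":0.3}]' 30
python3 -m handwheel '[{"dp":[0,0,0],"roll":0,"claw":0.3},{"dp":[0,0,0],"roll":0,"claw":0.3}]'
python3 - <<'E'
from plate import *
w=optics.grab_frame("wrist");save("w12",w,1.5);case(z=env.read_state()["eef_pos"][2]+.010,im=w);print(pan(env.read_state()["eef_pos"]))
E
```

```text
clock: 39.08
eef_pos: [0.5613, -0.0307, 0.2202]
tcp_rot: [[0.99, -0.142, 0.008], [-0.142, -0.99, 0.007], [0.007, -0.009, -1.0]]
ft_force: [-0.4, -0.3, -1.0]
opening: 0.0512
clock: 39.33
eef_pos: [0.5609, -0.032, 0.2205]
tcp_rot: [[0.99, -0.143, 0.009], [-0.144, -0.99, 0.007], [0.008, -0.008, -1.0]]
ft_force: [0.1, 0.3, -1.2]
opening: 0.0511
tcp [ 0.561  -0.0316  0.2204] yaw -8.2
label 559.7 -32.3 (44x27, -8.0) lid 561.0 -32.5 (75x50, -8.3) shift [-0.0012  0.0009] roll -0.004 pan [[-1.7 -4.6]] px [258. 266.]
label 630.3 -129.4 (18x11, -14.2) lid 630.3 -128.9 (29x20, -10.7) shift [0.0825 0.0869] roll 0.105 pan [[ 81.9 -90.8]] px [485.  71.]
[[-0.4638585  -3.73856366]]
```

```bash
python3 -m handwheel '[{"dp":[0.001,-0.004,0.03],"roll":0,"claw":0.3},{"dp":[0.001,-0.004,0.05],"roll":0,"claw":0.3},{"dp":[0.001,-0.004,0.06],"roll":0,"claw":0.3},{"dp":[0.001,-0.004,0.063],"roll":0,"claw":0.3},{"dp":[0.001,-0.004,0.063],"roll":0,"claw":0.3},{"dp":[0.001,-0.004,0.063],"roll":0,"claw":0.3}]'
python3 -c "
from plate import *
print(pan(env.read_state()['eef_pos']))"
```

```text
clock: 40.12
eef_pos: [0.5636, -0.0274, 0.1582]
tcp_rot: [[0.99, -0.143, 0.01], [-0.143, -0.99, 0.007], [0.009, -0.009, -1.0]]
ft_force: [-0.3, -0.3, -1.3]
opening: 0.0511
[[1.4957594  0.79093952]]
```

```bash
python3 -m handwheel '[{"dp":[-0.0005,0.001,0.003],"roll":0,"claw":0.3},{"dp":[-0.0005,0.001,0.0055],"roll":0,"claw":0.3},{"dp":[-0.0005,0.001,0.0055],"roll":0,"claw":0.3},{"dp":[-0.0005,0.001,0.0055],"roll":0,"claw":0.7},{"dp":[-0.0005,0.001,0.0055],"roll":0,"claw":0.9},{"dp":[-0.0005,0.001,0.0055],"roll":0,"claw":1},{"dp":[0,0,-0.04],"roll":0,"claw":1},{"dp":[0,0,-0.09],"roll":0,"claw":1},{"dp":[-0.02,0,-0.13],"roll":0,"claw":1},{"dp":[-0.02,0,-0.13],"roll":0,"claw":1},{"dp":[-0.02,0,-0.13],"roll":0,"claw":1}]'
python3 -c "
from plate import *
w=optics.grab_frame('wrist');save('w13',w,1.5);case(z=.162,im=w);case(z=.024,im=w);print('D',tool([.630,-.273]))"
```

```text
clock: 41.5
eef_pos: [0.5423, -0.0254, 0.2876]
tcp_rot: [[0.99, -0.143, 0.01], [-0.143, -0.99, 0.007], [0.008, -0.009, -1.0]]
ft_force: [0.3, 0.1, 0.3]
opening: 0.0852
tcp [ 0.5422 -0.0254  0.2869] yaw -8.2
label 560.5 -28.8 (46x28, -8.0) lid 560.9 -28.9 (75x51, -8.3) shift [0.0186 0.0008] roll -0.003 pan [[-1.4 -1. ]] px [260. 167.]
label 623.2 -190.3 (31x19, -14.3) lid 623.4 -188.9 (49x35, -14.4) shift [0.1038 0.1516] roll 0.107 pan [[  83.5 -152. ]] px [453.  60.]
tcp [ 0.5422 -0.0254  0.2869] yaw -8.2
label 533.4 -24.2 (70x43, -8.0) lid 534.0 -24.2 (114x78, -8.3) shift [-0.0089 -0.    ] roll -0.003 pan [[-28.8  -0.2]] px [260. 167.]
label 629.5 -271.4 (47x29, -14.3) lid 629.7 -269.4 (75x53, -14.4) shift [0.1216 0.231 ] roll 0.107 pan [[ 101.1 -231.5]] px [453.  60.]
D [0.1223 0.2325]
```

```bash
python3 -m handwheel '[{"dp":[0.025,0.05,0],"roll":0.05,"claw":1},{"dp":[0.055,0.1,0.0],"roll":0.107,"claw":1},{"dp":[0.085,0.15,0.05],"roll":0.107,"claw":1},{"dp":[0.11,0.2,0.1],"roll":0.107,"claw":1},{"dp":[0.122,0.231,0.145],"roll":0.107,"claw":1},{"dp":[0.122,0.231,0.147],"roll":0.107,"claw":1},{"dp":[0.122,0.231,0.147],"roll":0.107,"claw":1},{"dp":[0.122,0.231,0.147],"roll":0.107,"claw":1}]'
python3 -c "
from plate import *
case()"
```

```text
clock: 42.55
eef_pos: [0.6321, -0.2689, 0.1402]
tcp_rot: [[0.969, -0.246, 0.01], [-0.246, -0.969, 0.008], [0.008, -0.01, -1.0]]
ft_force: [0.4, 0.4, 0.9]
opening: 0.0855
tcp [ 0.6321 -0.2689  0.1402] yaw -14.3
label 630.0 -272.4 (46x28, -14.8) lid 630.9 -272.5 (74x51, -14.3) shift [-0.0014  0.004 ] roll 0.010 pan [[ 101.8 -232.4]] px [263. 192.]
```

```bash
python3 -m handwheel '[{"dp":[-0.001,0.004,0.05],"roll":0.004,"claw":1},{"dp":[-0.001,0.004,0.1],"roll":0.004,"claw":1},{"dp":[-0.001,0.004,0.126],"roll":0.004,"claw":1},{"dp":[-0.001,0.004,0.126],"roll":0.004,"claw":1},{"dp":[-0.001,0.004,0.126],"roll":0.004,"claw":0.3},{"dp":[-0.001,0.004,0.126],"roll":0.004,"claw":0.3},{"dp":[-0.001,0.004,0.126],"roll":0.004,"claw":0.3},{"dp":[-0.001,0.004,0.126],"roll":0.004,"claw":0.3},{"dp":[-0.001,0.004,0.08],"roll":0.004,"claw":0.3},{"dp":[-0.001,0.004,0.02],"roll":0.004,"claw":0.3},{"dp":[-0.001,0.004,-0.04],"roll":0.004,"claw":0.3},{"dp":[-0.001,0.004,-0.1],"roll":0.004,"claw":0.3},{"dp":[-0.025,-0.04,-0.1],"roll":-0.03,"claw":0.3},{"dp":[-0.05,-0.08,-0.1],"roll":-0.06,"claw":0.3},{"dp":[-0.075,-0.12,-0.1],"roll":-0.09,"claw":0.3},{"dp":[-0.1,-0.165,-0.1],"roll":-0.107,"claw":0.3},{"dp":[-0.12,-0.2,-0.1],"roll":-0.107,"claw":0.3},{"dp":[-0.126,-0.216,-0.1],"roll":-0.107,"claw":0.3},{"dp":[-0.126,-0.216,-0.1],"roll":-0.107,"claw":0.3},{"dp":[-0.126,-0.216,-0.1],"roll":-0.107,"claw":0.3}]' 30
python3 -m handwheel '[{"dp":[0,0,0],"roll":0,"claw":0.3},{"dp":[0,0,0],"roll":0,"claw":0.3}]'
python3 - <<'E'
from plate import *
w=optics.grab_frame("wrist");save("w14",w,1.5);case(z=env.read_state()["eef_pos"][2]+.010,im=w);print(pan(env.read_state()["eef_pos"]))
E
```

```text
clock: 45.1
eef_pos: [0.5625, -0.0312, 0.242]
tcp_rot: [[0.99, -0.143, 0.012], [-0.143, -0.99, 0.007], [0.011, -0.008, -1.0]]
ft_force: [0.4, -0.4, -1.0]
opening: 0.0511
clock: 45.35
eef_pos: [0.5626, -0.0326, 0.2419]
tcp_rot: [[0.989, -0.145, 0.011], [-0.145, -0.989, 0.006], [0.01, -0.008, -1.0]]
ft_force: [-0.5, -0.0, -1.3]
opening: 0.051
tcp [ 0.5626 -0.0322  0.2419] yaw -8.3
label 561.5 -32.9 (44x27, -8.3) lid 562.7 -33.1 (75x50, -8.2) shift [-0.001   0.0009] roll -0.001 pan [[ 0.2 -5. ]] px [258. 265.]
[[ 1.1613755  -4.04054544]]
```

```bash
python3 -m handwheel '[{"dp":[-0.0005,-0.004,0.03],"roll":-0.003,"claw":0.3},{"dp":[-0.0005,-0.004,0.05],"roll":-0.003,"claw":0.3},{"dp":[-0.0005,-0.004,0.058],"roll":-0.003,"claw":0.3},{"dp":[-0.0005,-0.004,0.06],"roll":-0.003,"claw":0.3},{"dp":[-0.0005,-0.004,0.06],"roll":-0.003,"claw":0.3},{"dp":[-0.0005,-0.004,0.06],"roll":-0.003,"claw":0.3}]'
python3 -c "
from plate import *
print(pan(env.read_state()['eef_pos']))"
```

```text
clock: 46.15
eef_pos: [0.5638, -0.0278, 0.1827]
tcp_rot: [[0.99, -0.142, 0.013], [-0.142, -0.99, 0.006], [0.012, -0.008, -1.0]]
ft_force: [-0.6, 0.2, -1.9]
opening: 0.051
[[1.74643655 0.44301072]]
```

```bash
python3 -m handwheel '[{"dp":[-0.001,0.0008,0.003],"roll":0,"claw":0.3},{"dp":[-0.001,0.0008,0.006],"roll":0,"claw":0.3},{"dp":[-0.001,0.0008,0.006],"roll":0,"claw":0.3},{"dp":[-0.001,0.0008,0.006],"roll":0,"claw":0.7},{"dp":[-0.001,0.0008,0.006],"roll":0,"claw":0.9},{"dp":[-0.001,0.0008,0.006],"roll":0,"claw":1},{"dp":[0,0,-0.04],"roll":0,"claw":1},{"dp":[0,0,-0.09],"roll":0,"claw":1},{"dp":[-0.02,0,-0.12],"roll":0,"claw":0.6},{"dp":[-0.02,0,-0.12],"roll":0,"claw":0.6},{"dp":[-0.02,0,-0.12],"roll":0,"claw":0.6}]'
python3 -c "
from plate import *
w=optics.grab_frame('wrist');a=optics.grab_frame('scene');b=optics.grab_frame('side')
case(z=.186,im=w);print('weight',tool([.552,.1655]))
save('m2',np.hstack([cv2.resize(w[40:240,150:370],(418,380)),cv2.resize(b[100:240,200:340],(380,380))]))"
```

```text
clock: 47.52
eef_pos: [0.5423, -0.0256, 0.3017]
tcp_rot: [[0.99, -0.141, 0.012], [-0.141, -0.99, 0.006], [0.011, -0.008, -1.0]]
ft_force: [0.4, -0.3, -0.0]
opening: 0.0508
tcp [ 0.5423 -0.0257  0.301 ] yaw -8.1
label 560.2 -29.1 (46x28, -8.1) lid 560.6 -29.0 (75x51, -8.1) shift [0.0182 0.0008] roll -0.001 pan [[-1.6 -1.3]] px [259. 170.]
weight [-0.0174 -0.1907]
```

View pics/m2.png

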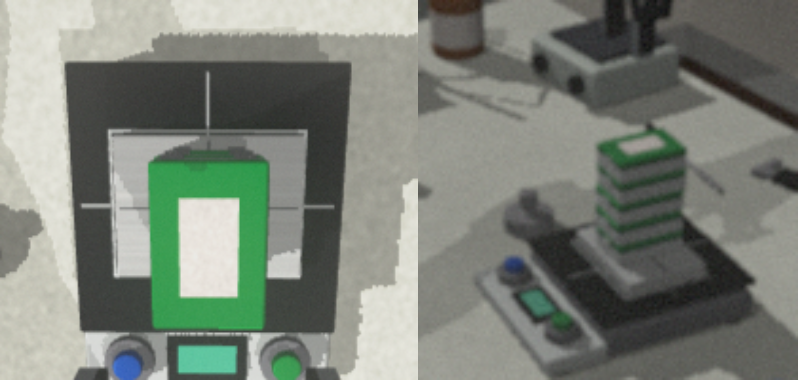

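```bash
python3 -m handwheel '[{"dp":[-0.006,-0.06,0],"roll":0,"claw":0.6},{"dp":[-0.012,-0.12,0],"roll":0,"claw":0.6},{"dp":[-0.0174,-0.16,0.05],"roll":0,"claw":0.6},{"dp":[-0.0174,-0.191,0.1],"roll":0,"claw":0.6},{"dp":[-0.0174,-0.191,0.12],"roll":0,"claw":0.6},{"dp":[-0.0174,-0.191,0.12],"roll":0,"claw":0.6},{"dp":[-0.0174,-0.191,0.12],"roll":0,"claw":0.6}]'
python3 - <<'E'
from plate import *
s=env.read_state();w=optics.grab_frame("wrist");save("w15",w,1.5);C=cam("wrist",s);g=cv2.cvtColor(w,cv2.COLOR_RGB2GRAY)
print(s["eef_pos"],"expect",proj(C,[(.552,.166,.047),(.552,.166,.021)]).round())
for r,z in((11,.047),(30,.021)):
    d=-(C[1]@np.array([.552,.166,z])+C[2])[2]*-1; R=306*r/1000/d
    c=cv2.HoughCircles(g,cv2.HOUGH_GRADIENT,1.5,10,param1=80,param2=18,minRadius=int(R*.9),maxRadius=int(R*1.12)+1)
    for q in (c[0][:5] if c is not None else []): p=ray(C,q[:2],z)[0]; print(r,q,p.round(4),tool(p[:2]))
E
```

```text
clock: 48.55
eef_pos: [0.5539, 0.166, 0.1829]
tcp_rot: [[0.99, -0.143, 0.011], [-0.143, -0.99, 0.006], [0.01, -0.007, -1.0]]
ft_force: [-0.2, -0.6, 0.4]
opening: 0.0515
[0.55394636 0.16601773 0.18287222] expect [[259. 188.]
 [259. 181.]]
11 [392.25 263.25  13.15] [0.458  0.0476 0.047 ] [-0.0783  0.131 ]
11 [260.25 191.25  13.15] [0.5485 0.1653 0.047 ] [-0.0055  0.0016]
11 [491.25 263.25  11.5 ] [ 0.4447 -0.0477  0.047 ] [-0.0778  0.2272]
11 [504.75 263.25  13.  ] [ 0.4429 -0.0607  0.047 ] [-0.0778  0.2403]
11 [359.25 284.25  13.  ] [0.439  0.0808 0.047 ] [-0.1018  0.1008]
30 [260.25 182.25  29.85] [0.5506 0.1651 0.021 ] [-0.0034  0.0015]
30 [437.25 120.75  29.85] [ 0.5863 -0.0083  0.021 ] [0.0566 0.168 ]
30 [455.25 123.75  33.15] [ 0.5811 -0.025   0.021 ] [0.0539 0.1853]
30 [ 74.25 302.25  31.5 ] [0.4422 0.3923 0.021 ] [-0.1431 -0.208 ]
30 [464.25  60.75  31.5 ] [ 0.6358 -0.0314  0.021 ] [0.109  0.1838]
```

```bash
python3 -m handwheel '[{"dp":[-0.004,0.0015,0.05],"roll":0,"claw":0.55},{"dp":[-0.004,0.0015,0.1],"roll":0,"claw":0.55},{"dp":[-0.004,0.0015,0.14],"roll":0,"claw":0.55},{"dp":[-0.004,0.0015,0.15],"roll":0,"claw":0.55},{"dp":[-0.004,0.0015,0.15],"roll":0,"claw":0.55},{"dp":[-0.004,0.0015,0.15],"roll":0,"claw":0},{"dp":[-0.004,0.0015,0.15],"roll":0,"claw":0},{"dp":[-0.004,0.0015,0.15],"roll":0,"claw":0},{"dp":[-0.004,0.0015,0.15],"roll":0,"claw":0},{"dp":[-0.004,0.0015,0.15],"roll":0,"claw":0},{"dp":[-0.004,0.0015,0.1],"roll":0,"claw":0},{"dp":[-0.004,0.0015,0.04],"roll":0,"claw":0},{"dp":[-0.004,0.0015,-0.02],"roll":0,"claw":0},{"dp":[-0.004,0.0015,-0.085],"roll":0,"claw":0},{"dp":[-0.004,0.0015,-0.085],"roll":0,"claw":0}]' 50
python3 -m handwheel '[{"dp":[0.01,0.05,0],"roll":0,"claw":0},{"dp":[0.02,0.1,0],"roll":0,"claw":0},{"dp":[0.03,0.15,0],"roll":0,"claw":0},{"dp":[0.036,0.18,0],"roll":0,"claw":0},{"dp":[0.039,0.19,0],"roll":0,"claw":0},{"dp":[0.039,0.19,0],"roll":0,"claw":0},{"dp":[0.039,0.19,0],"roll":0,"claw":0},{"dp":[0.039,0.19,0],"roll":0,"claw":0}]'
python3 -c "
from plate import *
w=optics.grab_frame('wrist');save('w16',w,1.5)
print(pan(env.read_state()['eef_pos']));case(z=.186,im=w)"
```

```text
clock: 50.48
eef_pos: [0.5512, 0.1651, 0.2745]
tcp_rot: [[0.99, -0.143, 0.022], [-0.143, -0.99, 0.01], [0.02, -0.013, -1.0]]
ft_force: [-0.4, 0.6, -5.7]
opening: 0.02
clock: 51.48
eef_pos: [0.5626, -0.0269, 0.2725]
tcp_rot: [[0.99, -0.141, 0.021], [-0.141, -0.99, 0.011], [0.02, -0.014, -1.0]]
ft_force: [0.5, -0.3, -4.5]
opening: 0.02
[[0.51126202 0.89806854]]
tcp [ 0.5626 -0.0272  0.2726] yaw -8.1
```

```bash
python3 -m handwheel '[{"dp":[-0.001,0.001,0.025],"roll":0,"claw":0},{"dp":[-0.001,0.001,0.04],"roll":0,"claw":0},{"dp":[-0.001,0.001,0.048],"roll":0,"claw":0},{"dp":[-0.001,0.001,0.05],"roll":0,"claw":0},{"dp":[-0.001,0.001,0.05],"roll":0,"claw":0},{"dp":[-0.001,0.001,0.05],"roll":0,"claw":0}]'
python3 -m handwheel '[{"dp":[0,0,0.002],"roll":0,"claw":0},{"dp":[0,0,0.003],"roll":0,"claw":0},{"dp":[0,0,0.003],"roll":0,"claw":0}]'
python3 -c "
from plate import *
print(pan(env.read_state()['eef_pos']))"
```

```text
clock: 52.28
eef_pos: [0.5629, -0.0276, 0.2232]
tcp_rot: [[0.99, -0.141, 0.022], [-0.141, -0.99, 0.011], [0.021, -0.014, -1.0]]
ft_force: [0.7, -0.1, -4.5]
opening: 0.02
clock: 52.65
eef_pos: [0.5636, -0.0275, 0.2216]
tcp_rot: [[0.99, -0.141, 0.025], [-0.141, -0.99, 0.011], [0.023, -0.015, -1.0]]
ft_force: [-1.6, -0.1, 4.8]
opening: 0.0196
[[1.51643057 0.70145938]]
```

```bash
python3 -m handwheel '[{"dp":[0,0,0],"roll":0,"claw":0.1},{"dp":[0,0,0],"roll":0,"claw":0.3},{"dp":[0,0,0],"roll":0,"claw":0.5},{"dp":[0,0,0],"roll":0,"claw":0.5},{"dp":[0,0,-0.03],"roll":0,"claw":0.5},{"dp":[0,0,-0.08],"roll":0,"claw":0.5},{"dp":[-0.02,0,-0.1],"roll":0,"claw":0.4},{"dp":[-0.02,0,-0.1],"roll":0,"claw":0.4},{"dp":[-0.02,0,-0.1],"roll":0,"claw":0.4}]'
python3 - <<'E'
from plate import *
s=env.read_state();w=optics.grab_frame("wrist");save("w17",w,1.5);C=cam("wrist",s);g=cv2.cvtColor(w,cv2.COLOR_RGB2GRAY)
print("expect",proj(C,[(.562,-.028,.233),(.562,-.028,.207)]).round())
for r,z in((11,.233),(30,.207)):
    d=(C[1]@np.array([.562,-.028,z])+C[2])[2]; R=306*r/1000/d
    c=cv2.HoughCircles(g,cv2.HOUGH_GRADIENT,1.5,10,param1=80,param2=18,minRadius=int(R*.9),maxRadius=int(R*1.12)+1)
    for q in (c[0][:4] if c is not None else []): p=ray(C,q[:2],z)[0]; print(r,q,pan(p).round(1))
print("start",tool([.437,-.0675]),s["eef_pos"])
# green top outer contour
m=cv2.inRange(cv2.cvtColor(w,cv2.COLOR_RGB2HSV),(45,90,30),(85,255,255)); cs,_=cv2.findContours(m,0,1)
for c in cs:
    if cv2.contourArea(c)>2000: P=ray(C,c.reshape(-1,2),.186); r=cv2.minAreaRect((pan(P)).astype(np.float32)); print(r)
E
```

```text
clock: 53.78
eef_pos: [0.5414, -0.0257, 0.3204]
tcp_rot: [[0.99, -0.141, 0.024], [-0.141, -0.99, 0.011], [0.022, -0.014, -1.0]]
ft_force: [-0.2, -0.0, 0.5]
opening: 0.0344
expect [[258. 176.]
 [259. 170.]]
11 [257.25 180.75  14.5 ] [[-3.4  0.6]]
11 [299.25 230.25  16.15] [[-42.8 -32.1]]
11 [227.25 134.25  16.15] [[30.8 22.2]]
11 [435.75 141.75  16.15] [[  25.8 -127.4]]
30 [258.75 174.75  36.8 ] [[-4.2 -0.1]]
30 [248.25 156.75  36.8 ] [[10.8  8.5]]
30 [263.25 200.25  36.8 ] [[-26.3  -3.9]]
30 [233.25 174.75  40.1 ] [[-4.3 21.1]]
start [-0.0974  0.056 ] [ 0.54138531 -0.02574175  0.32035714]
```

View pics/w17.png

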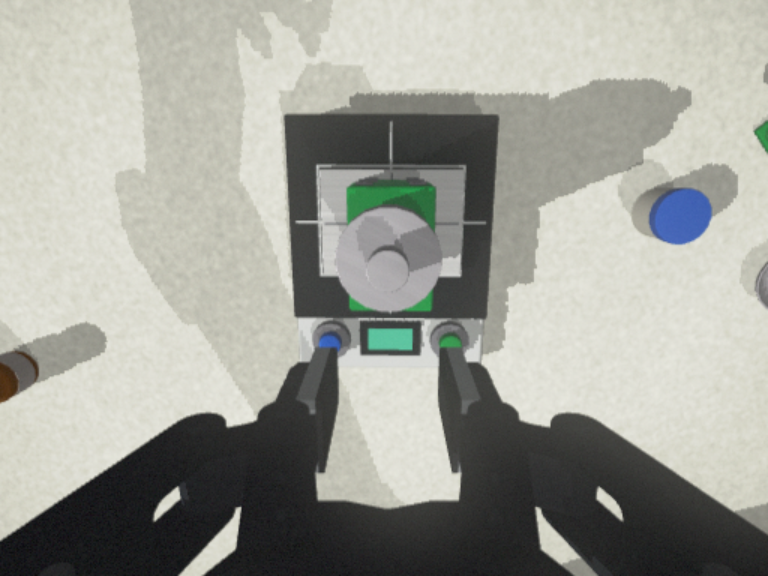

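```bash
python3 -m handwheel '[{"dp":[-0.05,0.03,0],"roll":0,"claw":0.2},{"dp":[-0.1,0.058,0],"roll":0,"claw":0},{"dp":[-0.103,0.0595,0.05],"roll":0,"claw":0},{"dp":[-0.103,0.0595,0.11],"roll":0,"claw":0},{"dp":[-0.103,0.0595,0.17],"roll":0,"claw":0},{"dp":[-0.103,0.0595,0.22],"roll":0,"claw":0},{"dp":[-0.103,0.0595,0.242],"roll":0,"claw":0},{"dp":[-0.103,0.0595,0.242],"roll":0,"claw":0},{"dp":[-0.103,0.0595,0.242],"roll":0,"claw":0}]'
python3 - <<'E'
from plate import *
s=env.read_state();print(s["eef_pos"],s["tcp_rot"].T@(np.array([.437,-.0675,.048])-s["eef_pos"]),s["opening"])
C=cam("wrist",s);w=optics.grab_frame("wrist");save("w18",w);print([d for d in dot(im=w)])
def chk(n):  # white/bright plate in pan: compare to expected corner projections
    C=cam(n);im=optics.grab_frame(n);np.save("pics/"+n+"C.npy",im)
chk("scene");chk("side")
E
```

```text
clock: 54.95
eef_pos: [0.437, -0.0676, 0.0753]
tcp_rot: [[0.99, -0.141, 0.023], [-0.141, -0.99, 0.011], [0.021, -0.014, -1.0]]
ft_force: [-0.2, -0.9, 0.5]
opening: 0.0001
[ 0.43695865 -0.06764389  0.07534373] [-0.00056464  0.00023359  0.02733731] 5.881135032850065e-05
[]
```

```bash
python3 -m handwheel '[{"dp":[0,0,0.012],"roll":0,"claw":0},{"dp":[0,0,0.02],"roll":0,"claw":0},{"dp":[0,0,0.0245],"roll":0,"claw":0},{"dp":[0,0,0.027],"roll":0,"claw":0},{"dp":[0,0,0.0275],"roll":0,"claw":0},{"dp":[0,0,0.0275],"roll":0,"claw":0}]'
python3 -m handwheel '[{"dp":[0,0,-0.002],"roll":0,"claw":0},{"dp":[0,0,-0.002],"roll":0,"claw":0},{"dp":[0,0,-0.002],"roll":0,"claw":0}]'| egrep 'pos|ft'
python3 -m handwheel '[{"dp":[0,0,-0.02],"roll":0,"claw":0},{"dp":[0,0,-0.06],"roll":0,"claw":0},{"dp":[0,0,-0.12],"roll":0,"claw":0},{"dp":[0,0,-0.18],"roll":0,"claw":0},{"dp":[0,0,-0.24],"roll":0,"claw":0},{"dp":[0,0,-0.28],"roll":0,"claw":0},{"dp":[0.05,-0.03,-0.28],"roll":0,"claw":0},{"dp":[0.08,-0.058,-0.28],"roll":0,"claw":0},{"dp":[0.08,-0.058,-0.28],"roll":0,"claw":0}]'
cat > final.py <<'E'
from plate import *
s=env.read_state();w=optics.grab_frame("wrist");C=cam("wrist",s);g=cv2.cvtColor(w,cv2.COLOR_RGB2GRAY)
h=cv2.cvtColor(w,cv2.COLOR_RGB2HSV)
for r,z in((11,.233),(30,.207)):
    d=(C[1]@np.array([.562,-.028,z])+C[2])[2]; R=306*r/1000/d
    c=cv2.HoughCircles(g,cv2.HOUGH_GRADIENT,1.5,10,param1=80,param2=18,minRadius=int(R*.9),maxRadius=int(R*1.12)+1)
    for q in (c[0][:2] if c is not None else []): print(r,q,pan(ray(C,q[:2],z)[0]).round(1))
# plate mask: region between dark pan, top plane .066
P=lambda u,v:np.r_[M+(U*u+V*v)/1000,.066]
for name,f in (("v",lambda t:P(38,t)),("v",lambda t:P(41,t)),("u",lambda t:P(t,50)),("u",lambda t:P(t,-50))):
    t=np.arange(-85,86,.5); px=proj(C,np.array([f(a) for a in t])); val=cv2.remap(g,px[:,0].astype(np.float32),px[:,1].astype(np.float32),1).ravel().astype(float)
    b=val>100; i=np.nonzero(b)[0]; ed=t[1:][np.diff(b.astype(int))!=0]; print(name,"edges",ed)
m=cv2.inRange(h,(45,90,30),(85,255,255));cs,_=cv2.findContours(m,0,1)
print([(cv2.contourArea(c),cv2.boundingRect(c)) for c in cs if cv2.contourArea(c)>150])
print(s["eef_pos"],s["ft_force"],s["clock"])
E
python3 final.py
```

```text
clock: 55.85
eef_pos: [0.4381, -0.0672, 0.0497]
tcp_rot: [[0.99, -0.141, 0.025], [-0.142, -0.99, 0.012], [0.023, -0.015, -1.0]]
ft_force: [-6.8, 1.3, 24.3]
opening: 0.0
eef_pos: [0.438, -0.0672, 0.0516]
ft_force: [0.5, 0.4, 3.5]
clock: 57.35
eef_pos: [0.5198, -0.022, 0.3329]
tcp_rot: [[0.99, -0.138, 0.024], [-0.138, -0.99, 0.012], [0.022, -0.015, -1.0]]
ft_force: [-0.4, -0.2, 0.6]
opening: 0.0001
11 [221.25 209.25  12.75] [[-52.1  30.8]]
11 [299.25 209.25  12.75] [[-51.5 -32.4]]
30 [258.75 141.75  37.45] [[-0.2  0.9]]
30 [258.75 228.75  39.1 ] [[-79.1   0.6]]
v edges [-61.  -36.5 -33.5 -30.5 -23.5  -6.5  -4.   -2.   15.   17.   21.5  27.
  28.5  63. ]
v edges [-61.  -30.5   8.   13.5  29.   62.5]
u edges [-47.   48.5]
u edges [-47.5  45.5  46.   47. ]
[(398.5, (246, 202, 30, 15)), (231.0, (234, 166, 55, 16)), (845.0, (233, 98, 58, 28))]
[ 0.51982779 -0.02199864  0.33285971] [-0.3639388  -0.20630818  0.63644399] 57.35
```

```bash
python3 -m handwheel '[{"dp":[-0.02,0,-0.02],"roll":0,"claw":0},{"dp":[-0.04,0,-0.04],"roll":0,"claw":0},{"dp":[-0.04,0,-0.04],"roll":0,"claw":0},{"dp":[-0.04,0,-0.04],"roll":0,"claw":0},{"dp":[-0.04,0,-0.04],"roll":0,"claw":0},{"dp":[-0.04,0,-0.04],"roll":0,"claw":0},{"dp":[-0.04,0,-0.04],"roll":0,"claw":0},{"dp":[-0.04,0,-0.04],"roll":0,"claw":0},{"dp":[-0.04,0,-0.04],"roll":0,"claw":0},{"dp":[-0.04,0,-0.04],"roll":0,"claw":0},{"dp":[-0.04,0,-0.04],"roll":0,"claw":0},{"dp":[-0.04,0,-0.04],"roll":0,"claw":0},{"dp":[-0.04,0,-0.04],"roll":0,"claw":0},{"dp":[-0.04,0,-0.04],"roll":0,"claw":0},{"dp":[-0.04,0,-0.04],"roll":0,"claw":0},{"dp":[-0.04,0,-0.04],"roll":0,"claw":0},{"dp":[-0.04,0,-0.04],"roll":0,"claw":0},{"dp":[-0.04,0,-0.04],"roll":0,"claw":0},{"dp":[-0.04,0,-0.04],"roll":0,"claw":0},{"dp":[-0.04,0,-0.04],"roll":0,"claw":0}]' | tail -2
python3 final.py
python3 - <<'E'
from h import *
b=optics.grab_frame("side"); c=np.load("pics/sideC.npy"); a=optics.grab_frame("scene"); e=np.load("pics/sceneC.npy")
for n,x,y in(("side",b,c),("scene",a,e)):
    q=proj(cam(n),[.562,-.028,.12])[0].astype(int); sl=np.s_[q[1]-25:q[1]+45,q[0]-35:q[0]+35]
    print(n,np.abs(x[sl].astype(int)-y[sl]).mean(), (np.abs(x[sl].astype(int)-y[sl]).max(2)>50).mean())
E
```

```text
ft_force: [-0.5, 0.1, -1.3]
opening: -0.0001
11 [257.25  95.25  12.5 ] [[-3.9 -0.1]]
11 [296.25 176.25  12.5 ] [[-74.7 -35.9]]
30 [257.25  95.25  31.6 ] [[-2.8  0.3]]
30 [293.25 149.25  33.4 ] [[-53.2 -35. ]]
v edges [-61.  -34.5 -21.   28.5  35.   62.5]
v edges [-61.5 -34.5 -16.5  24.   35.   62.5]
u edges [-48.5  47.   85. ]
u edges [-48.5  -0.5   1.   46. ]
[(339.0, (246, 170, 28, 14)), (314.5, (235, 115, 50, 19)), (552.0, (233, 55, 53, 23)), (767.5, (485, 23, 27, 65))]
[ 0.47802127 -0.01853606  0.37205219] [-0.46277939  0.12297084 -1.289396  ] 59.9
side 22.903877551020408 0.15612244897959185
scene 8.51265306122449 0.032040816326530615
```

```bash
python3 -c "
from plant import env
print(env.hand_in())"
```

```text
the job is handed in; nothing more can be done
None
```

The stacking test is set up and handed in at about 60 s of the 210 s allowed, with every step done in the order asked.

- **Plate:** I stood the weight on free bench, then pushed the plate square into the outline, once from the front and once from the left. The two pushes landed it, so I made none from the opposite sides. The plate's dot read (+0.5, −0.4) mm from the cross before stacking. No knock to the plate was seen.
- **Tare:** The blue button bottomed out with the plate empty. The force peaked at about 69 N at the fingertips, below the 120 N wrist limit, and the release showed the full 6 mm of travel.
- **Column:** All five cases are stacked. After two cases the stack was about 3 mm off, so I squeezed it back to centre with the gripper. The top case read about (−1.6, −1.3) mm from the cross, within 0.5° of square.
- **Weight and start:** The weight stands upright on the top case. The green button was pressed last and bottomed out at 24 N.
- **Last checks:** About 4 s after the start press, the plate edges were still inside the outline and the weight was standing.

**Disagreements:**
- The weight's front-to-back position read anywhere from −0.2 to −4 mm depending on the view. The arm's position when I released it was +1.5 mm, so it is centred only to about 2–4 mm.
- My final before-and-after comparison of the side and scene pictures did not settle anything. The arm and its shadow had moved between them, and most of all in the side view.
- I made no final measurement of the bystanders. The moves kept clear of them, and no contact showed in the force readings.

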